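# Shake shiitake caps evenly into the three-bay tray and shut it

### The job

Take the yellow shaker by its handle and shake its six mushroom caps out evenly over the red tray's three bays, at least one and at most three in each, without flinging them or touching them with the gripper. Then stand the empty shaker back on the green board and let it go, and after that shut the tray's clear lid fully. Leave everything else on the counter where it is.

Things in the scene. Friction and masses are not known exactly. Their poses are not given: they have to be found in the camera images.
- shaker: Yellow trough, 200 (x) x 48 (y) x 105 high, about 0.22 kg, open on top and at its mouth end (+x). Floor 6 thick; side and rear walls 4 thick, 40 high; channel 40 wide. Caps lie in single file and slide out when the mouth is tipped down about 25 to 37 degrees (friction is hidden), or less with shaking; carry it within 12 degrees of level, smoothly. Origin: centre of underside, z up.
- shaker_grip (a point): Centre of the shaker's black handle bar, 94 above its underside: bar 76 long (x), 18 wide (y), 22 high, on two steel arches at x = -32 and +32. Same axes as the shaker. Grasp here with the fingers closing along y.
- shaker_mouth (a point): Middle of the open mouth's floor edge: x = +100, z = 6 in the shaker's frame.
- cap0: Brown shiitake cap, dome 30 wide and 20 high, 16 g, one of six alike. Origin: centre of its flat underside. Starts in the shaker, number 0 from the rear (5 is next to the mouth).
- cap1: Brown shiitake cap, dome 30 wide and 20 high, 16 g, one of six alike. Origin: centre of its flat underside. Starts in the shaker, number 1 from the rear (5 is next to the mouth).
- cap2: Brown shiitake cap, dome 30 wide and 20 high, 16 g, one of six alike. Origin: centre of its flat underside. Starts in the shaker, number 2 from the rear (5 is next to the mouth).
- cap3: Brown shiitake cap, dome 30 wide and 20 high, 16 g, one of six alike. Origin: centre of its flat underside. Starts in the shaker, number 3 from the rear (5 is next to the mouth).
- cap4: Brown shiitake cap, dome 30 wide and 20 high, 16 g, one of six alike. Origin: centre of its flat underside. Starts in the shaker, number 4 from the rear (5 is next to the mouth).
- cap5: Brown shiitake cap, dome 30 wide and 20 high, 16 g, one of six alike. Origin: centre of its flat underside. Starts in the shaker, number 5 from the rear (5 is next to the mouth).
- tray: Red tray fixed to the table, 130 (x) x 280 (y) x 50 high, walls and floor 5 thick. Two partitions divide it into three equal bays side by side along its y, bay centres at y = -92, 0, +92, each about 86 (y) x 120 (x) and 45 deep. Origin: centre of its underside. Turned up to 0.2 rad either way.
- lid (a joint): Angle of the clear lid (white frame, red tab) in rad: 0 = shut flat on the tray, about 1.6 to 1.85 = standing open. Stiff hinge: it stays wherever it is left and closes under a push of about 2 N. Lid plate 130 x 280 x 7, its underside 0.5 above the tray rim when shut.
- lid_hinge (a point): Middle of the lid's hinge line, at the tray's far rim (tray frame x = +65, y = 0, z = 50.5), underside of the lid. Hinge line runs along the tray's y. Axes turn with the lid: -x points from the hinge to the tab, z out of its upper face.
- lid_tab (a point): Middle of the red tab (20 x 70 x 7) on the lid's free edge, 139 from the hinge.
- board: Green cutting board fixed to the table, 260 (x) x 160 (y) x 12 high, on which the shaker stands at first. Origin: centre of its underside.
- sauce_bottle: Bystander, do not move: brown sauce bottle 60 wide, 190 tall. Origin: centre of its underside.
- chilli_jar: Bystander, do not move: red chilli jar 52 wide, 80 tall. Origin: centre of its underside.
- noodle_brick0: Bystander, do not move: yellow dry noodle brick 90 x 90 x 29. Origin: centre of its underside.
- noodle_brick1: Bystander, do not move: yellow dry noodle brick 90 x 90 x 29. Origin: centre of its underside.
- tongs: Bystander, do not move: steel tongs lying flat, 180 long, 60 wide, 8 high. Origin: centre of its underside.
- bowl: Bystander, do not move: white bowl 110 wide, 50 high. Origin: centre of its underside.

How it is judged:
On the way, in this order (a step that is already met when the one before it is completed fails the run):
1. All six caps lie inside the red tray (below its rim), at least one and at most three in each of its three bays, with the lid still open (over 1 rad) (x of cap0 in the frame of tray between -0.062 and 0.062 m and y of cap0 in the frame of tray between -0.137 and 0.137 m and z of cap0 in the frame of tray between 0 and 0.049 m and x of cap1 in the frame of tray between -0.062 and 0.062 m and y of cap1 in the frame of tray between -0.137 and 0.137 m and z of cap1 in the frame of tray between 0 and 0.049 m and x of cap2 in the frame of tray between -0.062 and 0.062 m and y of cap2 in the frame of tray between -0.137 and 0.137 m and z of cap2 in the frame of tray between 0 and 0.049 m and x of cap3 in the frame of tray between -0.062 and 0.062 m and y of cap3 in the frame of tray between -0.137 and 0.137 m and z of cap3 in the frame of tray between 0 and 0.049 m and x of cap4 in the frame of tray between -0.062 and 0.062 m and y of cap4 in the frame of tray between -0.137 and 0.137 m and z of cap4 in the frame of tray between 0 and 0.049 m and x of cap5 in the frame of tray between -0.062 and 0.062 m and y of cap5 in the frame of tray between -0.137 and 0.137 m and z of cap5 in the frame of tray between 0 and 0.049 m and y of any of cap0, cap1, cap2, cap3, cap4, cap5 in the frame of tray below -0.046 m and y of any of cap0, cap1, cap2, cap3, cap4, cap5 in the frame of tray above 0.046 m and (not (y of cap0 in the frame of tray below -0.046 m or y of cap0 in the frame of tray above 0.046 m) or not (y of cap1 in the frame of tray below -0.046 m or y of cap1 in the frame of tray above 0.046 m) or not (y of cap2 in the frame of tray below -0.046 m or y of cap2 in the frame of tray above 0.046 m) or not (y of cap3 in the frame of tray below -0.046 m or y of cap3 in the frame of tray above 0.046 m) or not (y of cap4 in the frame of tray below -0.046 m or y of cap4 in the frame of tray above 0.046 m) or not (y of cap5 in the frame of tray below -0.046 m or y of cap5 in the frame of tray above 0.046 m)) and not (y of each of cap0, cap1, cap2, cap3 in the frame of tray below -0.046 m or y of each of cap0, cap1, cap2, cap4 in the frame of tray below -0.046 m or y of each of cap0, cap1, cap2, cap5 in the frame of tray below -0.046 m or y of each of cap0, cap1, cap3, cap4 in the frame of tray below -0.046 m or y of each of cap0, cap1, cap3, cap5 in the frame of tray below -0.046 m or y of each of cap0, cap1, cap4, cap5 in the frame of tray below -0.046 m or y of each of cap0, cap2, cap3, cap4 in the frame of tray below -0.046 m or y of each of cap0, cap2, cap3, cap5 in the frame of tray below -0.046 m or y of each of cap0, cap2, cap4, cap5 in the frame of tray below -0.046 m or y of each of cap0, cap3, cap4, cap5 in the frame of tray below -0.046 m or y of each of cap1, cap2, cap3, cap4 in the frame of tray below -0.046 m or y of each of cap1, cap2, cap3, cap5 in the frame of tray below -0.046 m or y of each of cap1, cap2, cap4, cap5 in the frame of tray below -0.046 m or y of each of cap1, cap3, cap4, cap5 in the frame of tray below -0.046 m or y of each of cap2, cap3, cap4, cap5 in the frame of tray below -0.046 m) and not (y of each of cap0, cap1, cap2, cap3 in the frame of tray above 0.046 m or y of each of cap0, cap1, cap2, cap4 in the frame of tray above 0.046 m or y of each of cap0, cap1, cap2, cap5 in the frame of tray above 0.046 m or y of each of cap0, cap1, cap3, cap4 in the frame of tray above 0.046 m or y of each of cap0, cap1, cap3, cap5 in the frame of tray above 0.046 m or y of each of cap0, cap1, cap4, cap5 in the frame of tray above 0.046 m or y of each of cap0, cap2, cap3, cap4 in the frame of tray above 0.046 m or y of each of cap0, cap2, cap3, cap5 in the frame of tray above 0.046 m or y of each of cap0, cap2, cap4, cap5 in the frame of tray above 0.046 m or y of each of cap0, cap3, cap4, cap5 in the frame of tray above 0.046 m or y of each of cap1, cap2, cap3, cap4 in the frame of tray above 0.046 m or y of each of cap1, cap2, cap3, cap5 in the frame of tray above 0.046 m or y of each of cap1, cap2, cap4, cap5 in the frame of tray above 0.046 m or y of each of cap1, cap3, cap4, cap5 in the frame of tray above 0.046 m or y of each of cap2, cap3, cap4, cap5 in the frame of tray above 0.046 m) and (((y of cap0 in the frame of tray below -0.046 m or y of cap0 in the frame of tray above 0.046 m) and (y of cap1 in the frame of tray below -0.046 m or y of cap1 in the frame of tray above 0.046 m) and (y of cap2 in the frame of tray below -0.046 m or y of cap2 in the frame of tray above 0.046 m)) or ((y of cap0 in the frame of tray below -0.046 m or y of cap0 in the frame of tray above 0.046 m) and (y of cap1 in the frame of tray below -0.046 m or y of cap1 in the frame of tray above 0.046 m) and (y of cap3 in the frame of tray below -0.046 m or y of cap3 in the frame of tray above 0.046 m)) or ((y of cap0 in the frame of tray below -0.046 m or y of cap0 in the frame of tray above 0.046 m) and (y of cap1 in the frame of tray below -0.046 m or y of cap1 in the frame of tray above 0.046 m) and (y of cap4 in the frame of tray below -0.046 m or y of cap4 in the frame of tray above 0.046 m)) or ((y of cap0 in the frame of tray below -0.046 m or y of cap0 in the frame of tray above 0.046 m) and (y of cap1 in the frame of tray below -0.046 m or y of cap1 in the frame of tray above 0.046 m) and (y of cap5 in the frame of tray below -0.046 m or y of cap5 in the frame of tray above 0.046 m)) or ((y of cap0 in the frame of tray below -0.046 m or y of cap0 in the frame of tray above 0.046 m) and (y of cap2 in the frame of tray below -0.046 m or y of cap2 in the frame of tray above 0.046 m) and (y of cap3 in the frame of tray below -0.046 m or y of cap3 in the frame of tray above 0.046 m)) or ((y of cap0 in the frame of tray below -0.046 m or y of cap0 in the frame of tray above 0.046 m) and (y of cap2 in the frame of tray below -0.046 m or y of cap2 in the frame of tray above 0.046 m) and (y of cap4 in the frame of tray below -0.046 m or y of cap4 in the frame of tray above 0.046 m)) or ((y of cap0 in the frame of tray below -0.046 m or y of cap0 in the frame of tray above 0.046 m) and (y of cap2 in the frame of tray below -0.046 m or y of cap2 in the frame of tray above 0.046 m) and (y of cap5 in the frame of tray below -0.046 m or y of cap5 in the frame of tray above 0.046 m)) or ((y of cap0 in the frame of tray below -0.046 m or y of cap0 in the frame of tray above 0.046 m) and (y of cap3 in the frame of tray below -0.046 m or y of cap3 in the frame of tray above 0.046 m) and (y of cap4 in the frame of tray below -0.046 m or y of cap4 in the frame of tray above 0.046 m)) or ((y of cap0 in the frame of tray below -0.046 m or y of cap0 in the frame of tray above 0.046 m) and (y of cap3 in the frame of tray below -0.046 m or y of cap3 in the frame of tray above 0.046 m) and (y of cap5 in the frame of tray below -0.046 m or y of cap5 in the frame of tray above 0.046 m)) or ((y of cap0 in the frame of tray below -0.046 m or y of cap0 in the frame of tray above 0.046 m) and (y of cap4 in the frame of tray below -0.046 m or y of cap4 in the frame of tray above 0.046 m) and (y of cap5 in the frame of tray below -0.046 m or y of cap5 in the frame of tray above 0.046 m)) or ((y of cap1 in the frame of tray below -0.046 m or y of cap1 in the frame of tray above 0.046 m) and (y of cap2 in the frame of tray below -0.046 m or y of cap2 in the frame of tray above 0.046 m) and (y of cap3 in the frame of tray below -0.046 m or y of cap3 in the frame of tray above 0.046 m)) or ((y of cap1 in the frame of tray below -0.046 m or y of cap1 in the frame of tray above 0.046 m) and (y of cap2 in the frame of tray below -0.046 m or y of cap2 in the frame of tray above 0.046 m) and (y of cap4 in the frame of tray below -0.046 m or y of cap4 in the frame of tray above 0.046 m)) or ((y of cap1 in the frame of tray below -0.046 m or y of cap1 in the frame of tray above 0.046 m) and (y of cap2 in the frame of tray below -0.046 m or y of cap2 in the frame of tray above 0.046 m) and (y of cap5 in the frame of tray below -0.046 m or y of cap5 in the frame of tray above 0.046 m)) or ((y of cap1 in the frame of tray below -0.046 m or y of cap1 in the frame of tray above 0.046 m) and (y of cap3 in the frame of tray below -0.046 m or y of cap3 in the frame of tray above 0.046 m) and (y of cap4 in the frame of tray below -0.046 m or y of cap4 in the frame of tray above 0.046 m)) or ((y of cap1 in the frame of tray below -0.046 m or y of cap1 in the frame of tray above 0.046 m) and (y of cap3 in the frame of tray below -0.046 m or y of cap3 in the frame of tray above 0.046 m) and (y of cap5 in the frame of tray below -0.046 m or y of cap5 in the frame of tray above 0.046 m)) or ((y of cap1 in the frame of tray below -0.046 m or y of cap1 in the frame of tray above 0.046 m) and (y of cap4 in the frame of tray below -0.046 m or y of cap4 in the frame of tray above 0.046 m) and (y of cap5 in the frame of tray below -0.046 m or y of cap5 in the frame of tray above 0.046 m)) or ((y of cap2 in the frame of tray below -0.046 m or y of cap2 in the frame of tray above 0.046 m) and (y of cap3 in the frame of tray below -0.046 m or y of cap3 in the frame of tray above 0.046 m) and (y of cap4 in the frame of tray below -0.046 m or y of cap4 in the frame of tray above 0.046 m)) or ((y of cap2 in the frame of tray below -0.046 m or y of cap2 in the frame of tray above 0.046 m) and (y of cap3 in the frame of tray below -0.046 m or y of cap3 in the frame of tray above 0.046 m) and (y of cap5 in the frame of tray below -0.046 m or y of cap5 in the frame of tray above 0.046 m)) or ((y of cap2 in the frame of tray below -0.046 m or y of cap2 in the frame of tray above 0.046 m) and (y of cap4 in the frame of tray below -0.046 m or y of cap4 in the frame of tray above 0.046 m) and (y of cap5 in the frame of tray below -0.046 m or y of cap5 in the frame of tray above 0.046 m)) or ((y of cap3 in the frame of tray below -0.046 m or y of cap3 in the frame of tray above 0.046 m) and (y of cap4 in the frame of tray below -0.046 m or y of cap4 in the frame of tray above 0.046 m) and (y of cap5 in the frame of tray below -0.046 m or y of cap5 in the frame of tray above 0.046 m))) and value of joint lid above 1 rad), for 0.2 s.
2. The shaker stands upright on the green board (its middle within 60 mm along and 50 mm across of the board's centre), at rest and let go (x of shaker in the frame of board between -0.06 and 0.06 m and y of shaker in the frame of board between -0.05 and 0.05 m and z of shaker in the frame of board below 0.016 m and angle between shaker's own z axis and vertical below 0.1 rad and linear speed of shaker below 0.02 m/s and contact force between the fingers and shaker below 0.1 N), for 0.2 s.
3. The lid is shut (under 0.04 rad, about 5 mm at its front edge) (value of joint lid below 0.04 rad), for 0.2 s.
At the end, for the whole second after the job is handed in: All six caps lie in the red tray below its rim, 1 to 3 in each of its three bays; the shaker stands upright (within 0.1 rad) on the green board, its middle within 60 mm along and 50 mm across of the board's centre, at rest and let go; the lid is shut (under 0.04 rad) (all of step 2 and x of cap0 in the frame of tray between -0.062 and 0.062 m and y of cap0 in the frame of tray between -0.137 and 0.137 m and z of cap0 in the frame of tray between 0 and 0.049 m and x of cap1 in the frame of tray between -0.062 and 0.062 m and y of cap1 in the frame of tray between -0.137 and 0.137 m and z of cap1 in the frame of tray between 0 and 0.049 m and x of cap2 in the frame of tray between -0.062 and 0.062 m and y of cap2 in the frame of tray between -0.137 and 0.137 m and z of cap2 in the frame of tray between 0 and 0.049 m and x of cap3 in the frame of tray between -0.062 and 0.062 m and y of cap3 in the frame of tray between -0.137 and 0.137 m and z of cap3 in the frame of tray between 0 and 0.049 m and x of cap4 in the frame of tray between -0.062 and 0.062 m and y of cap4 in the frame of tray between -0.137 and 0.137 m and z of cap4 in the frame of tray between 0 and 0.049 m and x of cap5 in the frame of tray between -0.062 and 0.062 m and y of cap5 in the frame of tray between -0.137 and 0.137 m and z of cap5 in the frame of tray between 0 and 0.049 m and y of any of cap0, cap1, cap2, cap3, cap4, cap5 in the frame of tray below -0.046 m and y of any of cap0, cap1, cap2, cap3, cap4, cap5 in the frame of tray above 0.046 m and (not (y of cap0 in the frame of tray below -0.046 m or y of cap0 in the frame of tray above 0.046 m) or not (y of cap1 in the frame of tray below -0.046 m or y of cap1 in the frame of tray above 0.046 m) or not (y of cap2 in the frame of tray below -0.046 m or y of cap2 in the frame of tray above 0.046 m) or not (y of cap3 in the frame of tray below -0.046 m or y of cap3 in the frame of tray above 0.046 m) or not (y of cap4 in the frame of tray below -0.046 m or y of cap4 in the frame of tray above 0.046 m) or not (y of cap5 in the frame of tray below -0.046 m or y of cap5 in the frame of tray above 0.046 m)) and not (y of each of cap0, cap1, cap2, cap3 in the frame of tray below -0.046 m or y of each of cap0, cap1, cap2, cap4 in the frame of tray below -0.046 m or y of each of cap0, cap1, cap2, cap5 in the frame of tray below -0.046 m or y of each of cap0, cap1, cap3, cap4 in the frame of tray below -0.046 m or y of each of cap0, cap1, cap3, cap5 in the frame of tray below -0.046 m or y of each of cap0, cap1, cap4, cap5 in the frame of tray below -0.046 m or y of each of cap0, cap2, cap3, cap4 in the frame of tray below -0.046 m or y of each of cap0, cap2, cap3, cap5 in the frame of tray below -0.046 m or y of each of cap0, cap2, cap4, cap5 in the frame of tray below -0.046 m or y of each of cap0, cap3, cap4, cap5 in the frame of tray below -0.046 m or y of each of cap1, cap2, cap3, cap4 in the frame of tray below -0.046 m or y of each of cap1, cap2, cap3, cap5 in the frame of tray below -0.046 m or y of each of cap1, cap2, cap4, cap5 in the frame of tray below -0.046 m or y of each of cap1, cap3, cap4, cap5 in the frame of tray below -0.046 m or y of each of cap2, cap3, cap4, cap5 in the frame of tray below -0.046 m) and not (y of each of cap0, cap1, cap2, cap3 in the frame of tray above 0.046 m or y of each of cap0, cap1, cap2, cap4 in the frame of tray above 0.046 m or y of each of cap0, cap1, cap2, cap5 in the frame of tray above 0.046 m or y of each of cap0, cap1, cap3, cap4 in the frame of tray above 0.046 m or y of each of cap0, cap1, cap3, cap5 in the frame of tray above 0.046 m or y of each of cap0, cap1, cap4, cap5 in the frame of tray above 0.046 m or y of each of cap0, cap2, cap3, cap4 in the frame of tray above 0.046 m or y of each of cap0, cap2, cap3, cap5 in the frame of tray above 0.046 m or y of each of cap0, cap2, cap4, cap5 in the frame of tray above 0.046 m or y of each of cap0, cap3, cap4, cap5 in the frame of tray above 0.046 m or y of each of cap1, cap2, cap3, cap4 in the frame of tray above 0.046 m or y of each of cap1, cap2, cap3, cap5 in the frame of tray above 0.046 m or y of each of cap1, cap2, cap4, cap5 in the frame of tray above 0.046 m or y of each of cap1, cap3, cap4, cap5 in the frame of tray above 0.046 m or y of each of cap2, cap3, cap4, cap5 in the frame of tray above 0.046 m) and (((y of cap0 in the frame of tray below -0.046 m or y of cap0 in the frame of tray above 0.046 m) and (y of cap1 in the frame of tray below -0.046 m or y of cap1 in the frame of tray above 0.046 m) and (y of cap2 in the frame of tray below -0.046 m or y of cap2 in the frame of tray above 0.046 m)) or ((y of cap0 in the frame of tray below -0.046 m or y of cap0 in the frame of tray above 0.046 m) and (y of cap1 in the frame of tray below -0.046 m or y of cap1 in the frame of tray above 0.046 m) and (y of cap3 in the frame of tray below -0.046 m or y of cap3 in the frame of tray above 0.046 m)) or ((y of cap0 in the frame of tray below -0.046 m or y of cap0 in the frame of tray above 0.046 m) and (y of cap1 in the frame of tray below -0.046 m or y of cap1 in the frame of tray above 0.046 m) and (y of cap4 in the frame of tray below -0.046 m or y of cap4 in the frame of tray above 0.046 m)) or ((y of cap0 in the frame of tray below -0.046 m or y of cap0 in the frame of tray above 0.046 m) and (y of cap1 in the frame of tray below -0.046 m or y of cap1 in the frame of tray above 0.046 m) and (y of cap5 in the frame of tray below -0.046 m or y of cap5 in the frame of tray above 0.046 m)) or ((y of cap0 in the frame of tray below -0.046 m or y of cap0 in the frame of tray above 0.046 m) and (y of cap2 in the frame of tray below -0.046 m or y of cap2 in the frame of tray above 0.046 m) and (y of cap3 in the frame of tray below -0.046 m or y of cap3 in the frame of tray above 0.046 m)) or ((y of cap0 in the frame of tray below -0.046 m or y of cap0 in the frame of tray above 0.046 m) and (y of cap2 in the frame of tray below -0.046 m or y of cap2 in the frame of tray above 0.046 m) and (y of cap4 in the frame of tray below -0.046 m or y of cap4 in the frame of tray above 0.046 m)) or ((y of cap0 in the frame of tray below -0.046 m or y of cap0 in the frame of tray above 0.046 m) and (y of cap2 in the frame of tray below -0.046 m or y of cap2 in the frame of tray above 0.046 m) and (y of cap5 in the frame of tray below -0.046 m or y of cap5 in the frame of tray above 0.046 m)) or ((y of cap0 in the frame of tray below -0.046 m or y of cap0 in the frame of tray above 0.046 m) and (y of cap3 in the frame of tray below -0.046 m or y of cap3 in the frame of tray above 0.046 m) and (y of cap4 in the frame of tray below -0.046 m or y of cap4 in the frame of tray above 0.046 m)) or ((y of cap0 in the frame of tray below -0.046 m or y of cap0 in the frame of tray above 0.046 m) and (y of cap3 in the frame of tray below -0.046 m or y of cap3 in the frame of tray above 0.046 m) and (y of cap5 in the frame of tray below -0.046 m or y of cap5 in the frame of tray above 0.046 m)) or ((y of cap0 in the frame of tray below -0.046 m or y of cap0 in the frame of tray above 0.046 m) and (y of cap4 in the frame of tray below -0.046 m or y of cap4 in the frame of tray above 0.046 m) and (y of cap5 in the frame of tray below -0.046 m or y of cap5 in the frame of tray above 0.046 m)) or ((y of cap1 in the frame of tray below -0.046 m or y of cap1 in the frame of tray above 0.046 m) and (y of cap2 in the frame of tray below -0.046 m or y of cap2 in the frame of tray above 0.046 m) and (y of cap3 in the frame of tray below -0.046 m or y of cap3 in the frame of tray above 0.046 m)) or ((y of cap1 in the frame of tray below -0.046 m or y of cap1 in the frame of tray above 0.046 m) and (y of cap2 in the frame of tray below -0.046 m or y of cap2 in the frame of tray above 0.046 m) and (y of cap4 in the frame of tray below -0.046 m or y of cap4 in the frame of tray above 0.046 m)) or ((y of cap1 in the frame of tray below -0.046 m or y of cap1 in the frame of tray above 0.046 m) and (y of cap2 in the frame of tray below -0.046 m or y of cap2 in the frame of tray above 0.046 m) and (y of cap5 in the frame of tray below -0.046 m or y of cap5 in the frame of tray above 0.046 m)) or ((y of cap1 in the frame of tray below -0.046 m or y of cap1 in the frame of tray above 0.046 m) and (y of cap3 in the frame of tray below -0.046 m or y of cap3 in the frame of tray above 0.046 m) and (y of cap4 in the frame of tray below -0.046 m or y of cap4 in the frame of tray above 0.046 m)) or ((y of cap1 in the frame of tray below -0.046 m or y of cap1 in the frame of tray above 0.046 m) and (y of cap3 in the frame of tray below -0.046 m or y of cap3 in the frame of tray above 0.046 m) and (y of cap5 in the frame of tray below -0.046 m or y of cap5 in the frame of tray above 0.046 m)) or ((y of cap1 in the frame of tray below -0.046 m or y of cap1 in the frame of tray above 0.046 m) and (y of cap4 in the frame of tray below -0.046 m or y of cap4 in the frame of tray above 0.046 m) and (y of cap5 in the frame of tray below -0.046 m or y of cap5 in the frame of tray above 0.046 m)) or ((y of cap2 in the frame of tray below -0.046 m or y of cap2 in the frame of tray above 0.046 m) and (y of cap3 in the frame of tray below -0.046 m or y of cap3 in the frame of tray above 0.046 m) and (y of cap4 in the frame of tray below -0.046 m or y of cap4 in the frame of tray above 0.046 m)) or ((y of cap2 in the frame of tray below -0.046 m or y of cap2 in the frame of tray above 0.046 m) and (y of cap3 in the frame of tray below -0.046 m or y of cap3 in the frame of tray above 0.046 m) and (y of cap5 in the frame of tray below -0.046 m or y of cap5 in the frame of tray above 0.046 m)) or ((y of cap2 in the frame of tray below -0.046 m or y of cap2 in the frame of tray above 0.046 m) and (y of cap4 in the frame of tray below -0.046 m or y of cap4 in the frame of tray above 0.046 m) and (y of cap5 in the frame of tray below -0.046 m or y of cap5 in the frame of tray above 0.046 m)) or ((y of cap3 in the frame of tray below -0.046 m or y of cap3 in the frame of tray above 0.046 m) and (y of cap4 in the frame of tray below -0.046 m or y of cap4 in the frame of tray above 0.046 m) and (y of cap5 in the frame of tray below -0.046 m or y of cap5 in the frame of tray above 0.046 m))) and value of joint lid below 0.04 rad); the robot touches nothing.
It fails at once if A cap is touched by the gripper (contact force between any of the arm, the fingers and cap0 above 0.3 N or contact force between any of the arm, the fingers and cap1 above 0.3 N or contact force between any of the arm, the fingers and cap2 above 0.3 N or contact force between any of the arm, the fingers and cap3 above 0.3 N or contact force between any of the arm, the fingers and cap4 above 0.3 N or contact force between any of the arm, the fingers and cap5 above 0.3 N).
It fails at once if A cap is flung or dropped from high up (faster than 2 m/s, a fall of about 200 mm) (linear speed of any of cap0, cap1, cap2, cap3, cap4, cap5 above 2 m/s).
It fails at once if A bystander (bottle, jar, noodle bricks, tongs, bowl) is moved by more than 30 mm (distance of any of sauce_bottle, chilli_jar, noodle_brick0, noodle_brick1, tongs, bowl from where it was at the start of the episode above 0.03 m).
It also fails if it takes over 72 s, if anything falls off the work surface, if the arm or the gripper's body presses on something with over 40 N, if the wrist force passes 120 N, or if a joint passes its speed limit or range.

### The arm

A 6-joint arm with a two-finger parallel gripper is mounted at the origin on the work surface. World frame = base frame: x ahead of the robot, y to its left, z up, the work surface at z = 0. Lengths are in m, angles in rad, forces in N, time in s.
With the tool pointing down it reaches from about 0.35 to 0.875 m from the base axis. Payload 4.2 kg.
Tool frame: the origin (TCP) lies at the very end of the fingers, on their centre line; the grasp point (between the pads) lies 19 mm behind it (hold_point_z is the distance from the TCP to the grasp point, in m); z points along the fingers, y is the line along which they close (so a half turn about z gives the same grasp; the last joint's range is limited). The gripper opens to 85 mm and grips with 20 to 120 N. Pads are 22 mm wide; open, the fingers measure 114 mm over their backs; the gripper's body (76 mm by 85 mm) begins 54 mm behind the grasp point. The pads swing forward as they close: fully open they stand 13 mm farther back than shut.
Start: joints at [-1.038, 0.385, 0.008, 0, -1.194, -0.259], TCP at [0.169, -0.602, 0.231] pointing down, gripper open.
Joint ranges: [-3.14, 3.14], [-1.21, 2.06], [-1.07, 1.41], [-3.16, 2.05], [-2.99, -0.16], [-3.1, 3.1]. Speed limits (rad/s): [2.79, 2.79, 3.14, 3.14, 3.14, 3.14].

### API

Orientations are given as a unit quaternion [w, x, y, z].
In Python, from cell import * gives the robot as it stands. The module is installed in compiled form; this text tells all that it offers.
- The arm moves only by the tool jog_arm, never from a script. Its argument "rows" is a list of rows, each an object with "translation": the shift along the tool's x, y, z in m, a list of three; "rotation": the turn, a rotation vector about the tool's x, y, z in degrees, a list of three; "hand": the finger opening in m, from 0 to 0.0854. In form: [{"translation": [dx, dy, dz], "rotation": [rx, ry, rz], "hand": hand}, ...]. A call has exactly 8 rows; each row is the pose to reach, as a shift and turn from the pose commanded when the call began, along the tool's axes at that moment; what a row does not reach only later rows make up. A row lasts 1/12 s, in which the tool goes at most 41.7 mm and 7.16 degrees, less where a joint would pass 70% of its speed; a pose out of reach is approached as far as the arm can. A call with a gripper value outside its range is refused whole. The fingers move at their own pace and stop on an object; "squeeze" is the grip in N (left out, the last holds). Time passes only in rows, so rows that repeat a pose let the fingers close, or fill a call up. It gives the time, the measured TCP pose, the force, the opening and the grip force at its end, in the units of the state.
- get_obs(): the state, without advancing time (a new reading comes with each control period).
- get_image(name): name is "scene" or "top" or "wrist"; returns a dict with "pixels" (384x512x3 uint8, red, green, blue), "intrinsics" (3x3 intrinsics, pixels), "camera_from_world" (4x4, takes a point from world to camera coordinates); the wrist camera has in their place "hand_eye" (4x4, takes a point from camera to tool coordinates, whose origin is the TCP and whose axes are the flange's). Camera axes: x right, y up, looking along -z (the intrinsics and any distortion apply to the point x, -y, -z); pixel columns grow to the right and rows downward; lengths in m; the calibration is good to about 2 mm. A picture is of the moment at which its call begins: read the wrist's pose just before it. There is no depth.
- hand_in(): hands the job in; it is judged then, once.
The state is a dict: "t": time; "joints": joint angles; "qvel": joint speeds; "tau": joint torques, N m; "tool_pos": TCP position; "orientation": TCP orientation; "ft_force": force on the tool from outside, world axes, zero at the start; "moment": the same for the moment, N m; "finger_gap": finger opening in m; "gripper_force": force on a finger pad.
Only numpy, scipy, OpenCV 4.12 (cv2) and the standard library are available. Lean on these libraries where they do the work, as an engineer would, in place of code of your own. Each camera call takes 0.05 s, during which the arm holds its last target. There are 200 camera calls.

## Working session

There is one attempt and no reset: what is moved stays moved. The work goes in short steps, Python scripts to look and compute and a tool call to move; the robot and the scene stay as the last step left them, time stands still between calls to the robot, and variables do not carry over. Pictures are saved under pics/ and viewed, at most 10 in all, crops included, and the job is handed in when it is done.

Besides the shell and the picture viewer there is one more tool, called after ">>>" as a command line: name --argument value ..., lists and objects as JSON in quotes. jog_arm: Moves the arm, as the interface text tells. Its arguments: {"type":"object","properties":{"rows":{"type":"array","items":{"type":"object","properties":{"translation":{"type":"array","items":{"type":"number"}},"rotation":{"type":"array","items":{"type":"number"}},"hand":{"type":"number"}}}},"squeeze":{"type":"number"}},"required":["rows"]}

```bash
mkdir -p pics; cat > h.py <<'E'
from cell import *
import numpy as np, cv2
from scipy.spatial.transform import Rotation as R
def save(cam,name,crop=None,s=1):
    im=get_image(cam); p=np.ascontiguousarray(im["pixels"][:,:,::-1]); 
    if crop: a,b,c,d=crop; p=p[b:d,a:c]
    cv2.imwrite("pics/"+name+".png",cv2.resize(p,None,fx=s,fy=s,interpolation=cv2.INTER_CUBIC)); return im
def ray(im,u,v,cfw=None):
    K=np.array(im["intrinsics"]); T=np.linalg.inv(np.array(im["camera_from_world"])) if cfw is None else cfw
    d=np.linalg.inv(K)@[u,v,1]; d=np.array([d[0],-d[1],-d[2]]); return T[:3,3],T[:3,:3]@d
def atz(im,u,v,z,cfw=None):
    o,d=ray(im,u,v,cfw); return o+d*(z-o[2])/d[2]
def proj(im,P):
    K=np.array(im["intrinsics"]);T=np.array(im["camera_from_world"]);c=T[:3,:3]@P+T[:3,3]
    q=K@[c[0],-c[1],-c[2]]; return q[:2]/q[2]
def tri(rs):
    A=0;b=0
    for o,d in rs:
        d=d/np.linalg.norm(d);M=np.eye(3)-np.outer(d,d);A=A+M;b=b+M@o
    return np.linalg.solve(A,b)
E
python3 - <<'E'
from h import *
import pickle
a=save("scene","scene",s=1.55);b=save("top","top",s=1.55)
pickle.dump((a,b),open("ims.pkl","wb"))
o=get_obs();print(o)
print(a["intrinsics"],a["camera_from_world"],b["intrinsics"],b["camera_from_world"],a.keys())
E
```

```text
{'t': 0.1, 'joints': array([-1.03840177e+00,  3.85486620e-01,  6.75787526e-03, -3.99086045e-04,
       -1.19400827e+00, -2.58570318e-01]), 'qvel': array([ 0.00238464, -0.00092011,  0.00388371,  0.00135061,  0.00030922,
        0.00030045]), 'tau': array([-7.24711244e-04, -3.93318450e+01,  1.88930100e+01,  4.19796646e+00,
       -2.55496976e-03,  5.01136668e-06]), 'tool_pos': array([ 0.16885751, -0.60121628,  0.2303303 ]), 'orientation': array([-2.02671860e-04, -1.36411808e-01,  9.90651726e-01,  9.66900606e-04]), 'ft_force': array([-0.612898  , -0.21738861, -0.17157462]), 'moment': array([ 0.05560053, -0.02604886, -0.0328342 ]), 'gripper_force': 0.0, 'finger_gap': 0.0853490785399547}
[[430.32088907   0.         252.96008744]
 [  0.         430.32088907 187.32051575]
 [  0.           0.           1.        ]] [[ 0.78755941  0.61622988  0.00330176 -0.42201743]
 [-0.45073311  0.57237959  0.68499728  0.15959998]
 [ 0.42022593 -0.54096427  0.72853814 -1.67311916]
 [ 0.          0.          0.          1.        ]] [[404.19598419   0.         250.5318099 ]
 [  0.         404.19598419 188.6207916 ]
 [  0.           0.           1.        ]] [[-2.55814367e-02 -9.99672476e-01 -7.29045277e-04  2.90609703e-02]
 [ 9.93235161e-01 -2.54993246e-02  1.13285915e-01 -5.16991882e-01]
 [-1.13267402e-01  2.17390307e-03  9.93562162e-01 -1.42917753e+00]
 [ 0.00000000e+00  0.00000000e+00  0.00000000e+00  1.00000000e+00]] dict_keys(['pixels', 'intrinsics', 'camera_from_world'])
```

View pics/scene.png

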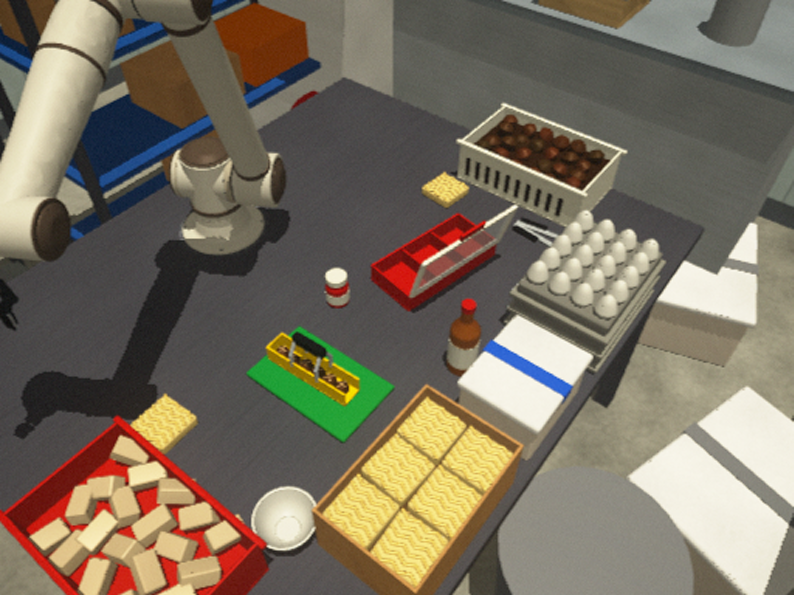

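View pics/top.png

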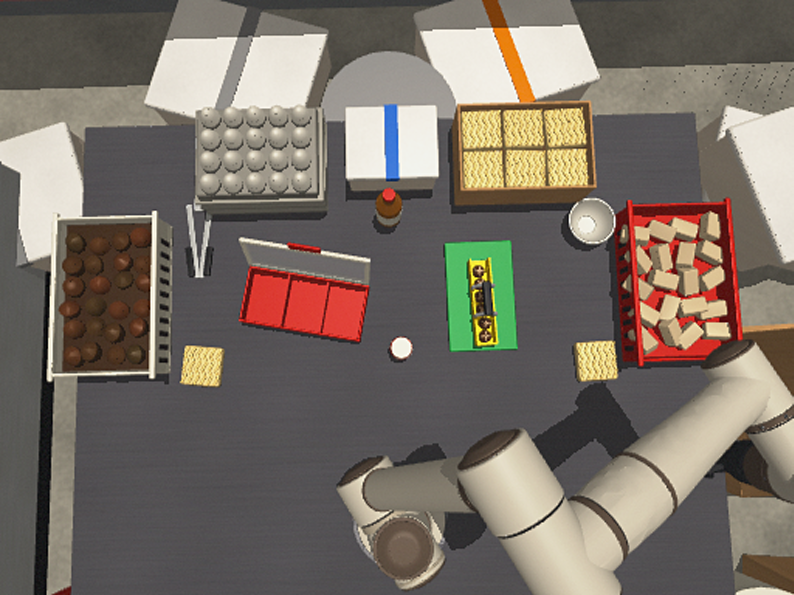

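The scene shows the shaker on the green board, at about (313,365) in the enlarged scene view and (482,300) in the enlarged top view. Its mouth faces +x, which is up in the top view. The tray is at (305,305) in the top view, with its lid standing open on the far side and the jar at (400,348) between tray and board. I'll enlarge both views.

```bash
python3 - <<'E'
import pickle,cv2,numpy as np
a,b=pickle.load(open("ims.pkl","rb"))
def crop(i,x0,y0,x1,y1,s,n):
    p=np.ascontiguousarray(i["pixels"][y0:y1,x0:x1,::-1]);cv2.imwrite("pics/"+n,cv2.resize(p,None,fx=s,fy=s,interpolation=cv2.INTER_CUBIC))
crop(b,145,140,345,235,4,"topc.png"); crop(a,155,130,345,285,4,"scec.png")
E
```

```text
(no output)
```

View pics/topc.png

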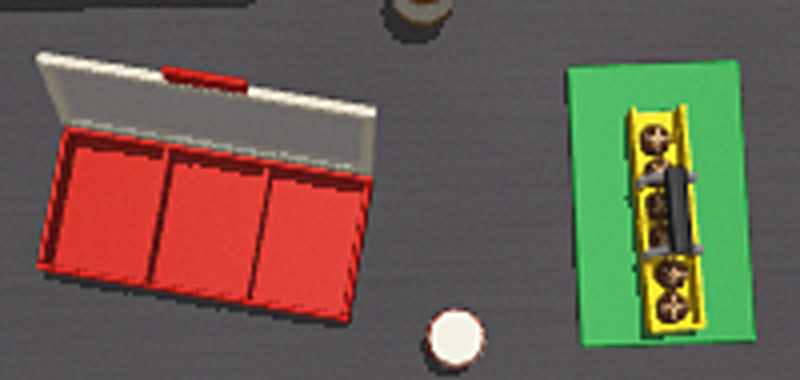

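View pics/scec.png

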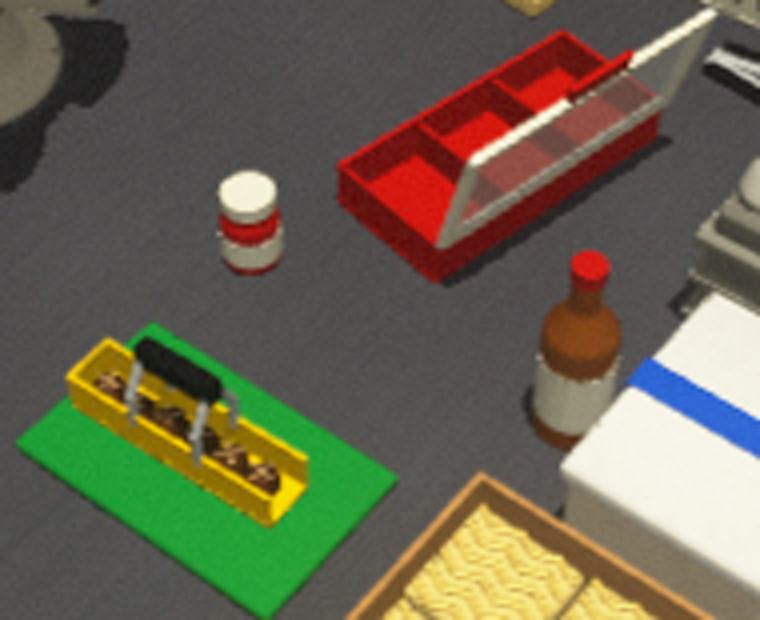

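The enlarged views give these crop pixels. Tray rim corners are at (66,129), (372,178), (350,322) and (38,268) in the top view. The handle is centred at about (680,210) in the top view and (178,369) in the scene view. The lid edge runs (38,55)–(375,108) in the top view and (475,158)–(715,12) in the scene view.

```bash
python3 - <<'E'
import pickle
from h import *
np.set_printoptions(precision=4,suppress=True)
a,b=pickle.load(open("ims.pkl","rb"))
T=lambda u,v:(b,u/4+145,v/4+140); S=lambda u,v:(a,u/4+155,v/4+130)
t2=lambda p,q:tri([ray(*T(*p)),ray(*S(*q))])
print("handle",t2((680,210),(178,369)),"ends",t2((682,253),(142,353)),t2((676,168),(216,390)))
print("handle top z.107",atz(*T(680,210),.118))
print("rim +x?:",[atz(*T(*p),.05) for p in((66,129),(372,178),(350,322),(38,268))])
print("tri rim -x-y,-x+y",t2((350,322),(340,165)),t2((38,268),(563,32)))
print("lid",t2((38,55),(715,12)),t2((375,108),(475,158)))
print("board",[atz(*T(*p),.012) for p in((568,68),(738,62),(755,340),(583,346))])
print("shaker walltops",[atz(*T(*p),.052) for p in((632,108),(686,106),(704,327),(648,333))])
print("jar",atz(*T(456,337),.08),"bottle",t2((417,0),(590,262)))
E
```

```text
handle [ 0.4906 -0.2026  0.1074] ends [ 0.4542 -0.204   0.0999] [ 0.5266 -0.2005  0.1086]
handle top z.107 [ 0.4887 -0.2017  0.118 ]
rim +x?: [array([0.5823, 0.3325, 0.05  ]), array([0.5311, 0.0601, 0.05  ]), array([0.4038, 0.0823, 0.05  ]), array([0.4585, 0.3573, 0.05  ])]
tri rim -x-y,-x+y [0.4066 0.085  0.0455] [0.46   0.3597 0.0436]
lid [0.6252 0.3291 0.1727] [0.5732 0.0535 0.1796]
board [array([ 0.6333, -0.1216,  0.012 ]), array([ 0.6349, -0.2783,  0.012 ]), array([ 0.3795, -0.2815,  0.012 ]), array([ 0.3781, -0.126 ,  0.012 ])]
shaker walltops [array([ 0.5879, -0.1736,  0.052 ]), array([ 0.5885, -0.2219,  0.052 ]), array([ 0.3913, -0.229 ,  0.052 ]), array([ 0.3873, -0.1796,  0.052 ])]
jar [ 0.3874 -0.0101  0.08  ] bottle [0.681  0.0269 0.1534]
```

```bash
cat >> h.py <<'E'
np.set_printoptions(precision=4,suppress=True)
RZ=lambda d:R.from_euler('z',d,degrees=True); RY=lambda d:R.from_euler('y',d,degrees=True)
FLIP=R.from_matrix(np.diag([-1,1,-1.]))
TR=np.array([.4939,.2081]);TY=-10.9
ex=np.array([np.cos(np.radians(TY)),np.sin(np.radians(TY))]);ey=np.array([-ex[1],ex[0]])
def cur():
    o=get_obs();q=o["orientation"];return np.array(o["tool_pos"]),R.from_quat([q[1],q[2],q[3],q[0]]),o
def rel(p,r,base=None):
    p0,r0=base or cur()[:2]
    return r0.inv().apply(np.array(p)-p0),(r0.inv()*r).as_rotvec(degrees=True)
G=np.array([0,0,.075]) # TCP in shaker frame
def shk(mouth,yaw,tilt):
    r=RZ(yaw)*RY(tilt); return mouth+r.apply(G-np.array([.1,0,.006])), r*FLIP
def mouth(b,tx=-.025,z=.078): 
    return np.r_[TR+ex*tx+ey*b,z]
E
python3 - <<'E'
from h import *
r=RZ(2)*FLIP
print(rel([.489,-.2015,.20],r))
E
```

```text
(array([-0.4163,  0.2983,  0.0309]), array([ 0.1115, -0.0213, 13.6805]))
```

>>> jog_arm --rows '[{"translation":[-0.03,0.021,0.002],"rotation":[0.1,0,1],"hand":0.0854},{"translation":[-0.062,0.044,0.005],"rotation":[0.1,0,2],"hand":0.0854},{"translation":[-0.094,0.067,0.007],"rotation":[0.1,0,3],"hand":0.0854},{"translation":[-0.126,0.09,0.009],"rotation":[0.1,0,4],"hand":0.0854},{"translation":[-0.158,0.113,0.012],"rotation":[0.1,0,5],"hand":0.0854},{"translation":[-0.19,0.136,0.014],"rotation":[0.1,0,6],"hand":0.0854},{"translation":[-0.222,0.159,0.016],"rotation":[0.1,0,7],"hand":0.0854},{"translation":[-0.245,0.175,0.018],"rotation":[0.1,0,8],"hand":0.0854}]'

```text
t: 0.77
tool_pos: [0.3586, -0.3645, 0.213]
orientation: [0.0, -0.067, 0.998, -0.001]
ft_force: [0.7, -0.6, 0.4]
finger_gap: 0.0853
gripper_force: 0.0
```

```bash
python3 - <<'E'
from h import *
print(rel([.489,-.2015,.20],RZ(2)*FLIP))
E
```

```text
(array([-0.1511,  0.144 ,  0.0129]), array([-0.0626,  0.0067,  5.7183]))
```

>>> jog_arm --rows '[{"translation":[-0.025,0.024,0.002],"rotation":[0,0,1],"hand":0.0854},{"translation":[-0.05,0.048,0.004],"rotation":[0,0,2],"hand":0.0854},{"translation":[-0.08,0.076,0.007],"rotation":[0,0,3],"hand":0.0854},{"translation":[-0.105,0.1,0.009],"rotation":[0,0,4],"hand":0.0854},{"translation":[-0.13,0.124,0.011],"rotation":[0,0,5],"hand":0.0854},{"translation":[-0.15,0.144,0.013],"rotation":[0,0,5.7],"hand":0.0854},{"translation":[-0.151,0.144,0.013],"rotation":[0,0,5.7],"hand":0.0854},{"translation":[-0.151,0.144,0.013],"rotation":[0,0,5.7],"hand":0.0854}]'

```text
t: 1.43
tool_pos: [0.4885, -0.2028, 0.1994]
orientation: [-0.001, -0.019, 1.0, -0.001]
ft_force: [-0.5, -1.0, -0.3]
finger_gap: 0.0855
gripper_force: 0.0
```

```bash
python3 - <<'E'
from h import *
import pickle
p,r,o=cur(); im=save("wrist","w1",s=1.5); pickle.dump((p,r.as_matrix(),im),open("w1.pkl","wb"))
print(p,rel([.489,-.2015,.087],RZ(2)*FLIP)); print(im["hand_eye"],im["intrinsics"])
E
```

```text
[ 0.4885 -0.2028  0.1994] (array([-0.0014,  0.0022,  0.1125]), array([-0.0803, -0.0602,  0.0563]))
[[-0.0004  0.9589  0.2837  0.0731]
 [ 1.      0.0004 -0.0001 -0.0007]
 [-0.0002  0.2837 -0.9589 -0.1438]
 [ 0.      0.      0.      1.    ]] [[299.622    0.     252.8392]
 [  0.     299.622  197.0304]
 [  0.       0.       1.    ]]
```

View pics/w1.png

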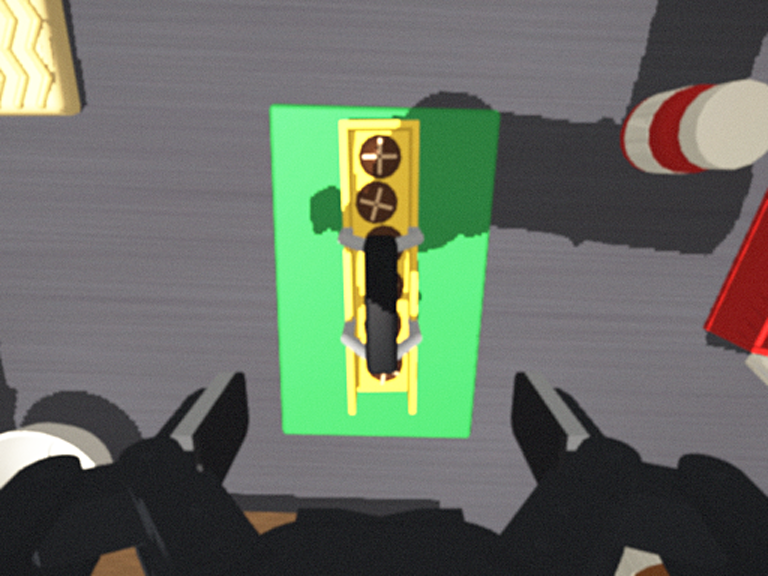

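The wrist view shows the bar running from (382,235) to (382,375), centred between the fingers. I'll check its position with that view.

```bash
python3 - <<'E'
from h import *
import pickle
p,r,im=pickle.load(open("w1.pkl","rb")); a,b=pickle.load(open("ims.pkl","rb"))
T=np.eye(4);T[:3,:3]=r;T[:3,3]=p;T=T@im["hand_eye"]
w=lambda u,v:ray(im,u/1.5,v/1.5,T)
print([atz(im,u/1.5,v/1.5,.117,T) for u,v in((382,237),(382,372))])
print([atz(im,u/1.5,v/1.5,.052,T) for u,v in((342,122),(417,122),(413,412),(353,412))])
print(tri([w(382,305),ray(a,178/4+155,365/4+130),ray(b,680/4+145,210/4+140)]))
E
```

```text
[array([ 0.4513, -0.2035,  0.117 ]), array([ 0.5262, -0.2006,  0.117 ])]
[array([ 0.3925, -0.2298,  0.052 ]), array([ 0.3908, -0.1843,  0.052 ]), array([ 0.5892, -0.1752,  0.052 ]), array([ 0.5909, -0.219 ,  0.052 ])]
[ 0.4899 -0.2019  0.1106]
```

>>> jog_arm --rows '[{"translation":[0,0.001,0.02],"rotation":[0,0,0],"hand":0.0854},{"translation":[0,0.001,0.04],"rotation":[0,0,0],"hand":0.0854},{"translation":[0,0.001,0.06],"rotation":[0,0,0],"hand":0.0854},{"translation":[0,0.001,0.08],"rotation":[0,0,0],"hand":0.0854},{"translation":[0,0.001,0.095],"rotation":[0,0,0],"hand":0.0854},{"translation":[0,0.001,0.107],"rotation":[0,0,0],"hand":0.0854},{"translation":[0,0.001,0.112],"rotation":[0,0,0],"hand":0.0854},{"translation":[0,0.001,0.112],"rotation":[0,0,0],"hand":0.0854}]'

```text
t: 2.15
tool_pos: [0.4865, -0.204, 0.087]
orientation: [-0.001, -0.016, 1.0, -0.001]
ft_force: [0.4, 0.5, 1.2]
finger_gap: 0.0853
gripper_force: 0.0
```

>>> jog_arm --rows '[{"translation":[0,0,0],"rotation":[0,0,0],"hand":0.04},{"translation":[0,0,0],"rotation":[0,0,0],"hand":0.03},{"translation":[0,0,0],"rotation":[0,0,0],"hand":0.022},{"translation":[0,0,0],"rotation":[0,0,0],"hand":0.016},{"translation":[0,0,0],"rotation":[0,0,0],"hand":0.01},{"translation":[0,0,0],"rotation":[0,0,0],"hand":0.01},{"translation":[0,0,0],"rotation":[0,0,0],"hand":0.01},{"translation":[0,0,0],"rotation":[0,0,0],"hand":0.01}]' --squeeze 80

```text
t: 2.82
tool_pos: [0.4883, -0.2031, 0.0886]
orientation: [0.001, -0.018, 1.0, -0.001]
ft_force: [-0.4, 1.8, 4.2]
finger_gap: 0.0169
gripper_force: 79.0
```

```bash
python3 - <<'E'
from h import *
p,r,o=cur();print(p,o["finger_gap"],o["gripper_force"],o["ft_force"])
print(rel([.4888,-.202,.2],RZ(2)*FLIP))
E
```

```text
[ 0.4883 -0.2031  0.0886] 0.016878463188843708 79.04855132102966 [-0.423   1.7866  4.1988]
(array([-0.0007,  0.0009, -0.1114]), array([-0.1075,  0.0632,  0.011 ]))
```

>>> jog_arm --rows '[{"translation":[0,0,-0.006],"rotation":[0,0,0],"hand":0.01},{"translation":[0,0,-0.02],"rotation":[0,0,0],"hand":0.01},{"translation":[0,0,-0.04],"rotation":[0,0,0],"hand":0.01},{"translation":[0,0,-0.062],"rotation":[0,0,0],"hand":0.01},{"translation":[0,0,-0.084],"rotation":[0,0,0],"hand":0.01},{"translation":[0,0,-0.104],"rotation":[0,0,0],"hand":0.01},{"translation":[0,0,-0.117],"rotation":[0,0,0],"hand":0.01},{"translation":[0,0,-0.122],"rotation":[0,0,0],"hand":0.01}]'

```text
t: 3.48
tool_pos: [0.4884, -0.2032, 0.2119]
orientation: [0.002, -0.017, 1.0, -0.001]
ft_force: [1.0, -1.1, -2.9]
finger_gap: 0.0168
gripper_force: 78.2
```

```bash
python3 - <<'E'
from h import *
p,r,o=cur();print(p,o["finger_gap"],o["gripper_force"],o["ft_force"],(FLIP.inv()*r).as_euler('zyx',degrees=True))
for t in (0,10):
  for b in(-.092,0,.092):
    P,Q=shk(mouth(b,z=.09),TY,t);print(t,b,P,*rel(P,Q))
E
```

```text
[ 0.4884 -0.2032  0.2119] 0.016766413907412056 78.2408595085144 [ 1.0349 -1.1216 -2.8884] [-1.9795 -0.1768  0.1182]
0 -0.092 [0.3538 0.1414 0.159 ] [0.1228 0.3492 0.0517] [-0.1043  0.1858 12.8797]
0 0 [0.3712 0.2317 0.159 ] [0.1023 0.4389 0.0516] [-0.1043  0.1858 12.8797]
0 0.092 [0.3886 0.3221 0.159 ] [0.0818 0.5285 0.0515] [-0.1043  0.1858 12.8797]
10 -0.092 [0.367  0.1388 0.1753] [0.1096 0.3461 0.0355] [-1.228  10.1436 12.8385]
10 0 [0.3844 0.2292 0.1753] [0.0891 0.4358 0.0353] [-1.228  10.1436 12.8385]
10 0.092 [0.4018 0.3195 0.1753] [0.0686 0.5255 0.0352] [-1.228  10.1436 12.8385]
```

>>> jog_arm --rows '[{"translation":[0.001,0.0035,0],"rotation":[0,0,0.1],"hand":0.01},{"translation":[0.0044,0.014,0],"rotation":[0,0,0.5],"hand":0.01},{"translation":[0.01,0.031,0],"rotation":[0,0,1.2],"hand":0.01},{"translation":[0.017,0.054,0],"rotation":[0,0,2],"hand":0.01},{"translation":[0.025,0.078,0],"rotation":[0,0,2.9],"hand":0.01},{"translation":[0.033,0.104,0],"rotation":[0,0,3.9],"hand":0.01},{"translation":[0.041,0.13,0],"rotation":[0,0,4.8],"hand":0.01},{"translation":[0.049,0.156,0],"rotation":[0,0,5.8],"hand":0.01}]'

```text
t: 4.15
tool_pos: [0.4315, -0.0479, 0.208]
orientation: [-0.002, 0.034, 0.999, -0.001]
ft_force: [0.7, 0.8, -3.3]
finger_gap: 0.0166
gripper_force: 78.3
```

```bash
python3 - <<'E'
from h import *
p,r,o=cur();print(p)
P,Q=shk(mouth(-.092,z=.09),TY,10);print(P,*rel(P,Q))
E
```

```text
[ 0.4315 -0.0479  0.208 ]
[0.367  0.1388 0.1753] [0.077  0.182  0.0325] [-0.743   9.7983  6.9508]
```

>>> jog_arm --rows '[{"translation":[0.01,0.026,0],"rotation":[0,0,1],"hand":0.01},{"translation":[0.022,0.053,0],"rotation":[0,0,2],"hand":0.01},{"translation":[0.034,0.08,0],"rotation":[0,0.8,3],"hand":0.01},{"translation":[0.045,0.107,0.002],"rotation":[-0.1,2.3,4.1],"hand":0.01},{"translation":[0.056,0.133,0.008],"rotation":[-0.3,4.3,5.1],"hand":0.01},{"translation":[0.066,0.156,0.018],"rotation":[-0.5,6.5,6],"hand":0.01},{"translation":[0.073,0.173,0.027],"rotation":[-0.7,8.5,6.6],"hand":0.01},{"translation":[0.077,0.182,0.0325],"rotation":[-0.7,9.8,6.95],"hand":0.01}]'

```text
t: 4.82
tool_pos: [0.3672, 0.139, 0.175]
orientation: [-0.087, 0.093, 0.992, 0.007]
ft_force: [0.1, -0.9, -3.1]
finger_gap: 0.0165
gripper_force: 78.4
```

```bash
cat >> h.py <<'E'
def pulse(b,tilts,tx=-.025,z=.078):
    p,r,o=cur(); e=(r*FLIP.inv()).as_euler('ZYX',degrees=True); print("now",p,e,o["t"],"F",o["ft_force"][2],o["gripper_force"])
    for t in tilts:
        P,Q=shk(mouth(b,tx,z),TY,t);print(t,*rel(P,Q))
E
python3 - <<'E'
from h import *
import pickle
save("wrist","w2",s=1.2);b=save("top","t2",(120,120,320,260),s=3)
import cv2
a=cv2.imread("pics/w2.png");t=cv2.imread("pics/t2.png");
cv2.imwrite("pics/c2.png",np.hstack([cv2.resize(a,(400,300)),cv2.resize(t,(400,280))[:280] if 0 else cv2.copyMakeBorder(cv2.resize(t,(400,280)),0,20,0,0,0)]))
pulse(-.092,(10,14,18,20,22,24,26,28))
E
```

```text
now [0.368  0.138  0.1751] [-10.7566   9.9678  -0.169 ] 4.9167 F -2.6198316517332088 78.41065049171448
10 [-0.0009  0.0007  0.0118] [-0.1938  0.0324  0.1412]
14 [-0.006   0.0006  0.005 ] [-0.1987  4.0324  0.1344]
18 [-0.0115  0.0006 -0.0014] [-0.2034  8.0324  0.1274]
20 [-0.0144  0.0006 -0.0045] [-0.2057 10.0324  0.1239]
22 [-0.0175  0.0005 -0.0075] [-0.2079 12.0324  0.1204]
24 [-0.0206  0.0005 -0.0103] [-0.2101 14.0324  0.1168]
26 [-0.0238  0.0005 -0.0131] [-0.2123 16.0324  0.1132]
28 [-0.0272  0.0005 -0.0157] [-0.2144 18.0324  0.1096]
```

View pics/c2.png

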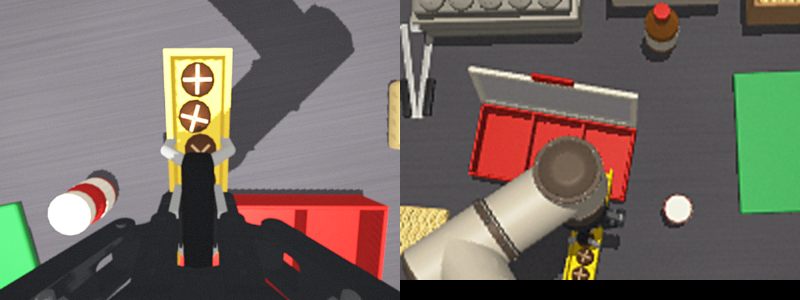

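The wrist view shows the rear caps at (198,78), (194,116) and (205,148). The mouth is just over the near bay. I'll start with a gentle test pulse up to 25°.

>>> jog_arm --rows '[{"translation":[-0.006,0.001,0.005],"rotation":[0,4,0.1],"hand":0.01},{"translation":[-0.0115,0.001,-0.0014],"rotation":[0,8,0.1],"hand":0.01},{"translation":[-0.0175,0.001,-0.0075],"rotation":[0,12,0.1],"hand":0.01},{"translation":[-0.022,0.001,-0.0117],"rotation":[0,15,0.1],"hand":0.01},{"translation":[-0.022,0.001,-0.0117],"rotation":[0,15,0.1],"hand":0.01},{"translation":[-0.0175,0.001,-0.0075],"rotation":[0,12,0.1],"hand":0.01},{"translation":[-0.0115,0.001,-0.0014],"rotation":[0,8,0.1],"hand":0.01},{"translation":[-0.0115,0.001,-0.0014],"rotation":[0,8,0.1],"hand":0.01}]'

```text
t: 5.58
tool_pos: [0.3769, 0.1349, 0.176]
orientation: [-0.154, 0.094, 0.984, 0.014]
ft_force: [-1.3, -0.1, -3.4]
finger_gap: 0.0171
gripper_force: 78.4
```

```bash
cat >> h.py <<'E'
def look(n,bays=True):
    """cap centres (brown blobs) in wrist view along the channel, and cap blobs per tray bay from scene/top"""
    w=get_image("wrist")["pixels"]; 
    cv2.imwrite(f"pics/w_{n}.png",w[:,:,::-1])
    ch=w[30:205,120:190].astype(int)  # channel region, px
    br=((ch[...,0]<150)&(ch[...,0]>ch[...,2]+12)&(ch[...,1]<110)).astype(np.uint8)
    prof=br.sum(1); ys=np.where(prof>8)[0]
    runs=np.split(ys,np.where(np.diff(ys)>2)[0]+1) if len(ys) else []
    print("channel runs",[(r[0]+30,r[-1]+30) for r in runs])
    for c in ("scene","top"):
        im=get_image(c); cv2.imwrite(f"pics/{c}_{n}.png",im["pixels"][:,:,::-1])
        s=im["pixels"].astype(int); out=[]
        brn=((s[...,0]<140)&(s[...,1]>s[...,0]*.35)&(s[...,1]<s[...,0]*.85)&(s[...,0]>s[...,2]+8)).astype(np.uint8)
        for b in (-.092,0,.092):
            q=np.array([proj(im,np.r_[TR+ex*x+ey*(b+y),.008]) for x,y in((-.058,-.041),(-.058,.041),(.058,.041),(.058,-.041))])
            m=np.zeros(brn.shape,np.uint8);cv2.fillPoly(m,[q.astype(np.int32)],1); out.append(int((m&brn).sum()))
        print(c,out)
E
python3 - <<'E'
from h import *
pulse(-.092,(18,20,24,26,28,30,32));look("a")
E
```

```text
now [0.3769 0.1349 0.176 ] [-10.9104  17.7626  -0.1054] 5.5833 F -3.420883545303654 78.41187715530396
18 [-0.0026  0.002   0.0007] [-0.1022  0.2373 -0.0101]
20 [-0.0051  0.002  -0.0027] [-0.102   2.2373 -0.0119]
24 [-0.0104  0.002  -0.0093] [-0.1016  6.2373 -0.0155]
26 [-0.0132  0.002  -0.0125] [-0.1014  8.2373 -0.0172]
28 [-0.0161  0.002  -0.0155] [-0.1011 10.2373 -0.019 ]
30 [-0.0192  0.002  -0.0185] [-0.1008 12.2373 -0.0208]
32 [-0.0223  0.002  -0.0213] [-0.1005 14.2373 -0.0226]
channel runs []
scene [34, 85, 97]
top [165, 194, 47]
```

```bash
sed -i 's/ch=w\[30:205,120:190\]/ch=w[60:205,228:282]/; s/r\[0\]+30,r\[-1\]+30/int(r[0]+60),int(r[-1]+60)/' h.py
python3 - <<'E'
from h import *
w=cv2.imread("pics/w_a.png")[:,:,::-1].astype(int)
for y in range(60,205,4): print(y,w[y,253],w[y,240])
E
```

```text
60 [89 84 98] [ 91  91 101]
64 [255 255 157] [255 255 153]
68 [255 255 159] [255 255 158]
72 [151 117  33] [157 123  35]
76 [168 136  41] [169 138  42]
80 [192 161  50] [194 159  50]
84 [255 247  89] [255 255 108]
88 [255 255 142] [255 255 146]
92 [255 255 138] [255 255 145]
96 [255 255 143] [255 255 144]
100 [86 46 24] [255 255 140]
104 [255 248 190] [78 41 24]
108 [255 255 227] [104  57  34]
112 [255 255 223] [108  63  35]
116 [255 255 224] [114  67  37]
120 [254 244 202] [232 185 129]
124 [255 244 203] [255 251 199]
128 [255 249 199] [110  60  40]
132 [255 246 194] [96 53 26]
136 [255 244 187] [81 46 30]
140 [194 152 108] [255 255 109]
144 [255 255 128] [255 255 135]
148 [255 255 124] [255 255 135]
152 [84 46 29] [129  91  37]
156 [91 48 24] [93 54 30]
160 [255 255 228] [106  59  32]
164 [251 221 160] [110  64  31]
168 [176 123  83] [101  55  29]
172 [142  86  55] [255 255 224]
176 [255 254 208] [105  54  27]
180 [116  67  41] [109  64  34]
184 [58 35 27] [56 35 15]
188 [47 28 20] [99 70 29]
192 [78 58 28] [255 255 104]
196 [18 18 17] [185 145  49]
200 [19 20 18] [19 16 19]
204 [26 21 23] [22 21 26]
```

>>> jog_arm --rows '[{"translation":[-0.0075,0.002,-0.006],"rotation":[0,4.2,0],"hand":0.01},{"translation":[-0.0132,0.002,-0.0125],"rotation":[0,8.2,0],"hand":0.01},{"translation":[-0.0132,0.002,-0.0125],"rotation":[0,8.2,0],"hand":0.01},{"translation":[-0.0104,0.002,-0.0093],"rotation":[0,6.2,0],"hand":0.01},{"translation":[-0.0051,0.002,-0.0027],"rotation":[0,2.2,0],"hand":0.01},{"translation":[-0.0015,0.002,0.0035],"rotation":[0,-1.5,0],"hand":0.01},{"translation":[-0.0015,0.002,0.0035],"rotation":[0,-1.5,0],"hand":0.01},{"translation":[-0.0015,0.002,0.0035],"rotation":[0,-1.5,0],"hand":0.01}]'

```text
t: 6.4
tool_pos: [0.3806, 0.1384, 0.173]
orientation: [-0.141, 0.093, 0.986, 0.013]
ft_force: [0.6, 0.7, -3.3]
finger_gap: 0.0173
gripper_force: 78.5
```

```bash
python3 - <<'E'
from h import *
pulse(-.092,(16,20,24,26,28,30));look("b")
E
```

```text
now [0.3806 0.1384 0.173 ] [-10.8211  16.2682   0.    ] 6.4 F -3.292048890512962 78.48971128463745
16 [ 0.0036 -0.0021  0.0022] [-0.0219 -0.2682  0.0758]
20 [-0.0014 -0.0021 -0.0046] [-0.0245  3.7318  0.075 ]
24 [-0.0069 -0.0021 -0.0111] [-0.0271  7.7318  0.0741]
26 [-0.0098 -0.0021 -0.0142] [-0.0284  9.7318  0.0737]
28 [-0.0129 -0.0021 -0.0171] [-0.0297 11.7318  0.0732]
30 [-0.016  -0.0021 -0.02  ] [-0.031  13.7318  0.0727]
channel runs [(61, 61), (72, 76), (142, 163), (168, 196)]
scene [84, 87, 94]
top [155, 241, 34]
```

```bash
python3 - <<'E'
import cv2,numpy as np
s=cv2.imread("pics/scene_b.png")[120:200,215:345];w=cv2.imread("pics/w_b.png")[40:240,180:330]
cv2.imwrite("pics/cb.png",np.hstack([cv2.resize(s,(520,320),interpolation=cv2.INTER_CUBIC),cv2.resize(w,(240,320))]))
E
```

```text
(no output)
```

View pics/cb.png

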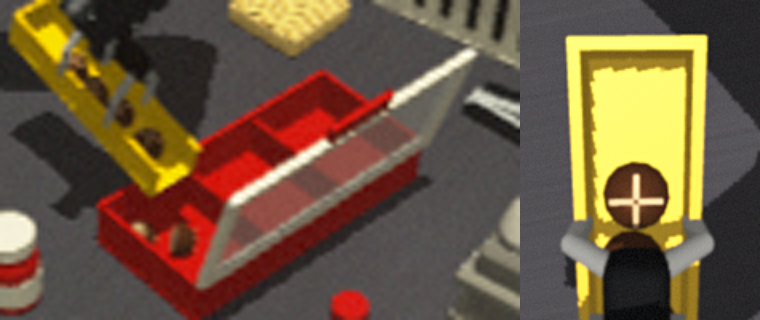

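Two caps lie in the near bay, at (142,232) and (182,240). Four remain in the shaker, the front one about 30 mm back from the mouth. Next is the middle bay.

```bash
python3 - <<'E'
from h import *
pulse(-.092,(10,));pulse(0,(10,))
E
```

```text
now [0.3821 0.1387 0.1728] [-10.9069  16.2501   0.0192] 6.55 F -2.4045944449298253 78.4922182559967
10 [ 0.0116 -0.0027  0.0133] [ 0.0208 -6.2501 -0.0078]
now [0.3821 0.1387 0.1728] [-10.9069  16.2501   0.0192] 6.55 F -2.4045944449298253 78.4922182559967
10 [0.0116 0.0893 0.0133] [ 0.0208 -6.2501 -0.0078]
```

>>> jog_arm --rows '[{"translation":[0.004,-0.0015,0.0045],"rotation":[0,-2,0],"hand":0.01},{"translation":[0.0085,0.006,0.009],"rotation":[0,-4.5,0],"hand":0.01},{"translation":[0.0116,0.02,0.0125],"rotation":[0,-6.2,0],"hand":0.01},{"translation":[0.0116,0.038,0.013],"rotation":[0,-6.2,0],"hand":0.01},{"translation":[0.0116,0.056,0.013],"rotation":[0,-6.2,0],"hand":0.01},{"translation":[0.0116,0.073,0.013],"rotation":[0,-6.2,0],"hand":0.01},{"translation":[0.0116,0.084,0.013],"rotation":[0,-6.2,0],"hand":0.01},{"translation":[0.0116,0.089,0.013],"rotation":[0,-6.2,0],"hand":0.01}]'

```text
t: 7.22
tool_pos: [0.3845, 0.2306, 0.1631]
orientation: [-0.087, 0.094, 0.992, 0.008]
ft_force: [-0.2, -0.8, -2.8]
finger_gap: 0.0167
gripper_force: 78.5
```

```bash
python3 - <<'E'
from h import *
pulse(0,(10,14,18,22,25,26,28));look("c")
E
```

```text
now [0.3845 0.2306 0.1631] [-10.8484  10.0745  -0.0049] 7.2167 F -2.8085154397236654 78.48161101341248
10 [-0.0002 -0.0014 -0.0002] [-0.0139 -0.0745  0.0508]
14 [-0.0052 -0.0014 -0.0071] [-0.0157  3.9255  0.0503]
18 [-0.0107 -0.0014 -0.0135] [-0.0174  7.9255  0.0498]
22 [-0.0167 -0.0014 -0.0195] [-0.0192 11.9255  0.0492]
25 [-0.0214 -0.0014 -0.0238] [-0.0205 14.9255  0.0487]
26 [-0.023  -0.0014 -0.0252] [-0.0209 15.9255  0.0486]
28 [-0.0264 -0.0014 -0.0278] [-0.0218 17.9255  0.0482]
channel runs [(61, 61), (72, 76), (143, 196)]
scene [57, 83, 96]
top [39, 36, 338]
```

>>> jog_arm --rows '[{"translation":[-0.008,-0.001,-0.0103],"rotation":[0,6,0],"hand":0.01},{"translation":[-0.0167,-0.001,-0.0195],"rotation":[0,12,0],"hand":0.01},{"translation":[-0.023,-0.001,-0.0252],"rotation":[0,16,0],"hand":0.01},{"translation":[-0.023,-0.001,-0.0252],"rotation":[0,16,0],"hand":0.01},{"translation":[-0.0198,-0.001,-0.0224],"rotation":[0,14,0],"hand":0.01},{"translation":[-0.0137,-0.001,-0.0166],"rotation":[0,10,0],"hand":0.01},{"translation":[-0.0078,-0.001,-0.0103],"rotation":[0,6,0],"hand":0.01},{"translation":[-0.0078,-0.001,-0.0103],"rotation":[0,6,0],"hand":0.01}]'

```text
t: 8.03
tool_pos: [0.3888, 0.2243, 0.1718]
orientation: [-0.14, 0.093, 0.986, 0.012]
ft_force: [-0.9, -1.1, -2.6]
finger_gap: 0.0168
gripper_force: 78.7
```

```bash
python3 - <<'E'
from h import *
pulse(0,(16,20,22,24,26,28));look("d")
s=cv2.imread("pics/scene_d.png")[100:200,205:345];w=cv2.imread("pics/w_d.png")[40:240,180:330]
cv2.imwrite("pics/cd.png",np.hstack([cv2.resize(s,(560,400),interpolation=cv2.INTER_CUBIC),cv2.resize(w,(240,400))]))
E
```

```text
now [0.3888 0.2243 0.1718] [-10.8432  16.1077  -0.1282] 8.0333 F -2.6070875341593265 78.73825907707214
16 [-0.004   0.004  -0.0013] [-0.1439 -0.1077  0.0547]
20 [-0.009   0.004  -0.0081] [-0.1457  3.8923  0.0496]
22 [-0.0117  0.004  -0.0114] [-0.1466  5.8923  0.0471]
24 [-0.0145  0.0039 -0.0145] [-0.1474  7.8923  0.0445]
26 [-0.0175  0.0039 -0.0176] [-0.1483  9.8923  0.042 ]
28 [-0.0205  0.0039 -0.0206] [-0.149  11.8923  0.0394]
channel runs [(61, 61), (72, 76), (190, 196)]
scene [48, 94, 97]
top [38, 85, 354]
```

View pics/cd.png

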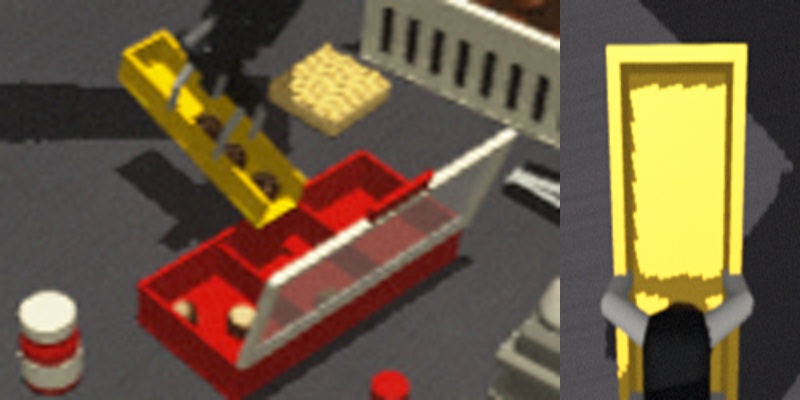

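Three caps remain in the shaker, the front one at (265,185), and one lies in the middle bay, at (325,297) seen through the lid. One more goes in here.

```bash
python3 - <<'E'
from h import *
pulse(0,(10,12,16,20,22,24,26))
E
```

```text
now [0.3923 0.2257 0.1726] [-10.8585  16.0593   0.0136] 8.1833 F -2.1730481261572647 78.74547600746155
10 [0.0055 0.0019 0.0112] [ 0.0042 -6.0593  0.0397]
12 [0.0034 0.0019 0.0075] [ 0.0035 -4.0593  0.0398]
16 [-0.0011  0.0019  0.0004] [ 0.0021 -0.0593  0.0398]
20 [-0.0062  0.0019 -0.0064] [0.0007 3.9407 0.0399]
22 [-0.0089  0.0019 -0.0097] [0.     5.9407 0.0399]
24 [-0.0117  0.0019 -0.0129] [-0.0007  7.9407  0.0399]
26 [-0.0146  0.0019 -0.0159] [-0.0014  9.9407  0.0399]
```

>>> jog_arm --rows '[{"translation":[-0.0089,0.002,-0.0097],"rotation":[0,6,0],"hand":0.01},{"translation":[-0.0146,0.002,-0.0159],"rotation":[0,10,0],"hand":0.01},{"translation":[-0.0146,0.002,-0.0159],"rotation":[0,10,0],"hand":0.01},{"translation":[-0.0117,0.002,-0.0129],"rotation":[0,8,0],"hand":0.01},{"translation":[-0.0062,0.002,-0.0064],"rotation":[0,4,0],"hand":0.01},{"translation":[-0.0011,0.002,0.0004],"rotation":[0,0,0],"hand":0.01},{"translation":[0.0034,0.002,0.0075],"rotation":[0,-4,0],"hand":0.01},{"translation":[0.0045,0.002,0.009],"rotation":[0,-5,0],"hand":0.01}]'

```text
t: 8.85
tool_pos: [0.3842, 0.2284, 0.1644]
orientation: [-0.096, 0.094, 0.991, 0.008]
ft_force: [0.1, -0.1, -2.4]
finger_gap: 0.017
gripper_force: 78.9
```

```bash
python3 - <<'E'
from h import *
pulse(0,(11,));pulse(.092,(11,));look("e")
# compare brown along shaker channel in scene: sample floor points
im=get_image("scene");s=im["pixels"].astype(int)
p,r,o=cur(); sr=r*FLIP.inv()
for x in range(-90,100,6):
    P=p+sr.apply(np.array([x/1e3,0,.018])-G); q=proj(im,P).round().astype(int); 
    print(x,q,s[q[1],q[0]],end=" | ")
E
```

```text
now [0.3842 0.2284 0.1644] [-10.8551  11.0429  -0.0718] 8.85 F -2.3869675956675693 78.8944673538208
11 [-0.0014  0.0008 -0.0007] [-0.0804 -0.0429  0.0441]
now [0.3842 0.2284 0.1644] [-10.8551  11.0429  -0.0718] 8.85 F -2.3869675956675693 78.8944673538208
11 [-0.0015  0.0928 -0.0008] [-0.0804 -0.0429  0.0441]
channel runs [(61, 61), (72, 76), (194, 197)]
scene [50, 120, 91]
top [29, 113, 401]
-90 [242 118] [127  98   4] | -84 [243 119] [232 193   0] | -78 [244 120] [248 224   0] | -72 [245 121] [249 226   0] | -66 [246 122] [248 226   0] | -60 [247 123] [240 210   0] | -54 [248 124] [171 143  56] | -48 [249 125] [121 108  72] | -42 [250 126] [233 196  15] | -36 [251 127] [248 222   0] | -30 [252 128] [213 169   0] | -24 [254 129] [135 105  11] | -18 [255 130] [137 106   9] | -12 [256 131] [134 105   6] | -6 [257 132] [132 104   2] | 0 [258 133] [133 105   1] | 6 [259 134] [122  99  18] | 12 [260 135] [96 89 72] | 18 [261 136] [101  93  67] | 24 [262 137] [131 107  18] | 30 [263 138] [131 104   3] | 36 [264 139] [64 44 11] | 42 [265 140] [72 49 25] | 48 [266 141] [72 45 20] | 54 [268 142] [79 40 22] | 60 [269 143] [67 40 20] | 66 [270 144] [228 185   0] | 72 [271 146] [244 215   0] | 78 [272 147] [123  80  32] | 84 [273 148] [164 120  65] | 90 [274 149] [114  75  43] | 96 [275 150] [74 43 24] |
```

Two caps remain in the shaker, near x = 48 and x = 88 mm. I'll carry it more level and gently to the last bay.

```bash
python3 - <<'E'
from h import *
pulse(.092,(5,))
E
```

```text
now [0.387  0.2295 0.1651] [-10.885   11.0768   0.0275] 9.05 F -2.583871951385122 78.85109782218933
5 [0.0076 0.0912 0.0114] [ 0.0254 -6.0768  0.0134]
```

>>> jog_arm --rows '[{"translation":[0.002,0,0.003],"rotation":[0,-1.7,0],"hand":0.01},{"translation":[0.005,0.004,0.008],"rotation":[0,-4,0],"hand":0.01},{"translation":[0.0075,0.014,0.011],"rotation":[0,-6,0],"hand":0.01},{"translation":[0.0075,0.03,0.011],"rotation":[0,-6,0],"hand":0.01},{"translation":[0.0075,0.049,0.011],"rotation":[0,-6,0],"hand":0.01},{"translation":[0.0075,0.068,0.011],"rotation":[0,-6,0],"hand":0.01},{"translation":[0.0075,0.083,0.011],"rotation":[0,-6,0],"hand":0.01},{"translation":[0.0075,0.091,0.011],"rotation":[0,-6,0],"hand":0.01}]'

```text
t: 9.72
tool_pos: [0.396, 0.323, 0.1553]
orientation: [-0.044, 0.095, 0.995, 0.005]
ft_force: [0.2, -0.1, -2.9]
finger_gap: 0.0164
gripper_force: 78.9
```

```bash
python3 - <<'E'
from h import *
pulse(.092,(5,12,18,22,24,26,28,30));look("f")
E
```

```text
now [0.396  0.323  0.1553] [-10.8828   5.0741   0.0574] 9.7167 F -2.9317353873115026 78.87582063674927
5 [ 0.0007 -0.0023 -0.0001] [ 0.0559 -0.0741  0.0171]
12 [-0.0084 -0.0023 -0.0118] [0.0547 6.9259 0.0205]
18 [-0.0173 -0.0023 -0.0208] [ 0.0537 12.9259  0.0234]
22 [-0.0238 -0.0023 -0.0263] [ 0.0529 16.9259  0.0253]
24 [-0.0272 -0.0023 -0.0289] [ 0.0525 18.9259  0.0262]
26 [-0.0306 -0.0023 -0.0314] [ 0.0521 20.9259  0.0272]
28 [-0.0341 -0.0023 -0.0337] [ 0.0517 22.9259  0.0281]
30 [-0.0378 -0.0023 -0.0359] [ 0.0512 24.9259  0.0291]
channel runs [(71, 75), (194, 196)]
scene [58, 125, 95]
top [39, 52, 73]
```

>>> jog_arm --rows '[{"translation":[-0.0084,-0.001,-0.0118],"rotation":[0,7,0],"hand":0.01},{"translation":[-0.0173,-0.001,-0.0208],"rotation":[0,13,0],"hand":0.01},{"translation":[-0.0238,-0.001,-0.0263],"rotation":[0,17,0],"hand":0.01},{"translation":[-0.0306,-0.001,-0.0314],"rotation":[0,21,0],"hand":0.01},{"translation":[-0.0306,-0.001,-0.0314],"rotation":[0,21,0],"hand":0.01},{"translation":[-0.0306,-0.001,-0.0314],"rotation":[0,21,0],"hand":0.01},{"translation":[-0.0306,-0.001,-0.0314],"rotation":[0,21,0],"hand":0.01},{"translation":[-0.0341,-0.001,-0.0337],"rotation":[0,23,0],"hand":0.01}]'

```text
t: 10.53
tool_pos: [0.4281, 0.3123, 0.1867]
orientation: [-0.242, 0.091, 0.966, 0.023]
ft_force: [0.0, 0.1, -1.8]
finger_gap: 0.0169
gripper_force: 79.1
```

```bash
cat >> h.py <<'E'
def chan():
    im=get_image("scene");s=im["pixels"].astype(int);p,r,o=cur(); sr=r*FLIP.inv()
    for x in range(-20,100,6):
        q=proj(im,p+sr.apply(np.array([x/1e3,0,.018])-G)).round().astype(int); print(x,s[q[1],q[0]],end=" | ")
E
python3 - <<'E'
from h import *
pulse(.092,(5,10,20,28));look("g");chan()
s=cv2.imread("pics/scene_g.png")[80:200,205:345];cv2.imwrite("pics/cg.png",cv2.resize(s,(700,600),interpolation=cv2.INTER_CUBIC))
E
```

```text
now [0.4281 0.3123 0.1867] [-10.7613  28.1103  -0.0082] 10.5333 F -1.7698853441948603 79.0667974948883
5 [0.0155 0.0023 0.0437] [ -0.0479 -23.1102   0.1355]
10 [0.0129 0.0022 0.0335] [ -0.0536 -18.1102   0.1329]
20 [0.0052 0.0022 0.0137] [-0.0647 -8.1102  0.1273]
28 [-0.0034  0.0022 -0.0009] [-0.0734 -0.1102  0.1224]
channel runs [(62, 62), (196, 196)]
scene [50, 119, 172]
top [35, 56, 111]
-20 [246 219   0] | -14 [247 222   0] | -8 [245 216   0] | -2 [135 105   1] | 4 [134 105   0] | 10 [137 106   9] | 16 [134 103   2] | 22 [134 105  16] | 28 [87 83 69] | 34 [129 104  25] | 40 [139 108  11] | 46 [139 107   6] | 52 [137 108   1] | 58 [141 110  13] | 64 [140 110   9] | 70 [137 107   6] | 76 [139 109   4] | 82 [137 106   3] | 88 [137 107   4] | 94 [138 105   7] |
```

View pics/cg.png

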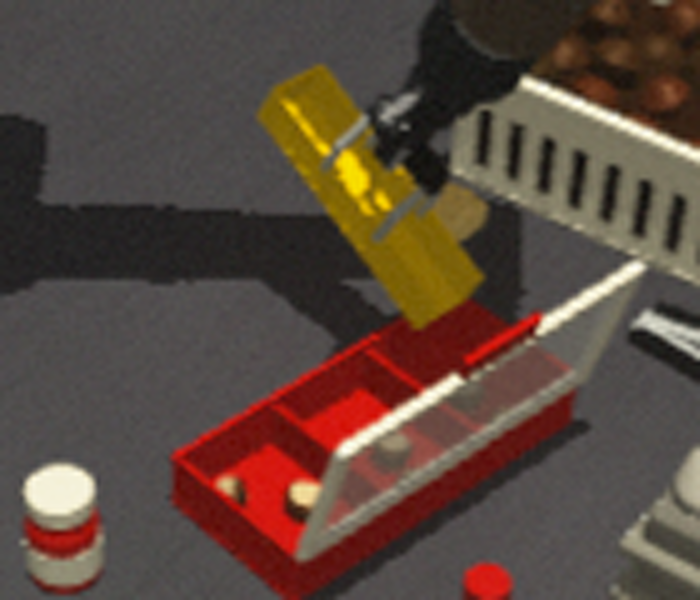

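The shaker is empty. Two caps show in the near bay, at (230,488) and (303,497). One shows in the middle bay at (390,450) and one in the far bay at (470,395), with the rest hidden by the lid frame or the shaker. I'll lift, level and carry it back, then check from the top.

```bash
python3 - <<'E'
from h import *
print(rel([.385,.30,.215],RZ(TY)*FLIP))
E
```

```text
(array([ 0.0501, -0.0205, -0.0061]), array([ -0.0213, -28.0303,   0.0464]))
```

>>> jog_arm --rows '[{"translation":[0.008,0,-0.012],"rotation":[0,-4,0],"hand":0.01},{"translation":[0.018,0,-0.014],"rotation":[0,-10,0],"hand":0.01},{"translation":[0.03,-0.004,-0.013],"rotation":[0,-16,0],"hand":0.01},{"translation":[0.04,-0.01,-0.011],"rotation":[0,-22,0],"hand":0.01},{"translation":[0.047,-0.016,-0.008],"rotation":[0,-26,0],"hand":0.01},{"translation":[0.05,-0.0205,-0.006],"rotation":[0,-28,0],"hand":0.01},{"translation":[0.05,-0.0205,-0.006],"rotation":[0,-28,0],"hand":0.01},{"translation":[0.05,-0.0205,-0.006],"rotation":[0,-28,0],"hand":0.01}]'

```text
t: 11.4
tool_pos: [0.3843, 0.3, 0.2153]
orientation: [-0.001, 0.094, 0.996, 0.0]
ft_force: [0.5, -0.2, -1.4]
finger_gap: 0.017
gripper_force: 79.0
```

```bash
python3 - <<'E'
from h import *
print(cur()[0],rel([.37,.02,.215],RZ(-4)*FLIP))
E
```

```text
[0.3843 0.3    0.2153] (array([-0.0381, -0.2778,  0.0001]), array([ 0.0439, -0.0922, -6.7436]))
```

>>> jog_arm --rows '[{"translation":[-0.002,-0.014,0],"rotation":[0,0,-0.3],"hand":0.01},{"translation":[-0.006,-0.042,0],"rotation":[0,0,-1],"hand":0.01},{"translation":[-0.011,-0.08,0],"rotation":[0,0,-1.9],"hand":0.01},{"translation":[-0.016,-0.12,0],"rotation":[0,0,-2.9],"hand":0.01},{"translation":[-0.022,-0.16,0],"rotation":[0,0,-3.9],"hand":0.01},{"translation":[-0.028,-0.2,0],"rotation":[0,0,-4.9],"hand":0.01},{"translation":[-0.033,-0.24,0],"rotation":[0,0,-5.9],"hand":0.01},{"translation":[-0.038,-0.275,0],"rotation":[0,0,-6.7],"hand":0.01}]'

```text
t: 12.07
tool_pos: [0.3705, 0.0203, 0.2149]
orientation: [-0.001, 0.037, 0.999, 0.0]
ft_force: [1.4, 0.1, -0.7]
finger_gap: 0.0167
gripper_force: 79.1
```

```bash
python3 - <<'E'
from h import *
print(cur()[0],rel([.497,-.203,.215],RZ(2)*FLIP))
E
```

```text
[0.3705 0.0203 0.2149] (array([-0.1425, -0.2134, -0.0005]), array([ 0.0268, -0.1059, -6.2056]))
```

>>> jog_arm --rows '[{"translation":[-0.012,-0.03,0],"rotation":[0,0,-0.6],"hand":0.01},{"translation":[-0.032,-0.062,0],"rotation":[0,0,-1.6],"hand":0.01},{"translation":[-0.056,-0.095,0],"rotation":[0,0,-2.6],"hand":0.01},{"translation":[-0.08,-0.128,0],"rotation":[0,0,-3.6],"hand":0.01},{"translation":[-0.104,-0.16,0],"rotation":[0,0,-4.6],"hand":0.01},{"translation":[-0.126,-0.19,0],"rotation":[0,0,-5.6],"hand":0.01},{"translation":[-0.139,-0.208,0],"rotation":[0,0,-6.2],"hand":0.01},{"translation":[-0.1425,-0.213,0],"rotation":[0,0,-6.2],"hand":0.01}]'

```text
t: 12.73
tool_pos: [0.4993, -0.204, 0.2134]
orientation: [-0.001, -0.015, 1.0, -0.0]
ft_force: [-0.3, -1.3, -1.8]
finger_gap: 0.0167
gripper_force: 79.0
```

```bash
python3 - <<'E'
from h import *
print(cur()[0],rel([.497,-.203,.089],RZ(2)*FLIP))
b=save("top","tz",(145,140,260,235),s=6)
E
```

```text
[ 0.4993 -0.204   0.2134] (array([0.002 , 0.0011, 0.1244]), array([-0.0036, -0.1323, -0.2509]))
```

View pics/tz.png

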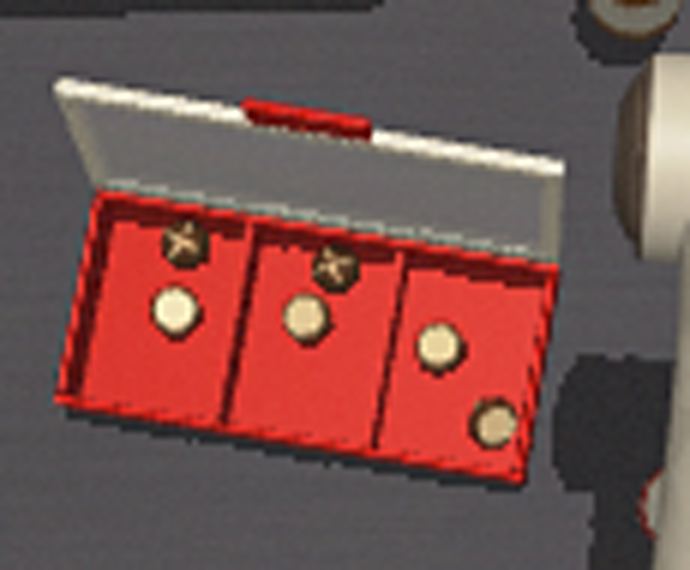

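There are two caps in each bay, at (185,243)/(176,311), (335,267)/(306,319) and (438,346)/(494,424). Now I'll set the shaker down.

>>> jog_arm --rows '[{"translation":[0.001,0,0.015],"rotation":[0,0,0],"hand":0.01},{"translation":[0.001,0,0.04],"rotation":[0,0,0],"hand":0.01},{"translation":[0.001,0,0.068],"rotation":[0,0,0],"hand":0.01},{"translation":[0.001,0,0.092],"rotation":[0,0,0],"hand":0.01},{"translation":[0.001,0,0.11],"rotation":[0,0,0],"hand":0.01},{"translation":[0.001,0,0.118],"rotation":[0,0,0],"hand":0.01},{"translation":[0.001,0,0.122],"rotation":[0,0,0],"hand":0.01},{"translation":[0.001,0,0.124],"rotation":[0,0,0],"hand":0.01}]'

```text
t: 13.45
tool_pos: [0.4967, -0.1999, 0.0907]
orientation: [-0.001, -0.018, 1.0, -0.0]
ft_force: [0.2, 0.2, -1.8]
finger_gap: 0.0165
gripper_force: 78.9
```

>>> jog_arm --rows '[{"translation":[0,0,0.001],"rotation":[0,0,0],"hand":0.01},{"translation":[0,0,0.001],"rotation":[0,0,0],"hand":0.018},{"translation":[0,0,0.001],"rotation":[0,0,0],"hand":0.025},{"translation":[0,0,0.001],"rotation":[0,0,0],"hand":0.035},{"translation":[0,0,0.001],"rotation":[0,0,0],"hand":0.05},{"translation":[0,0,0.001],"rotation":[0,0,0],"hand":0.065},{"translation":[0,0,0.001],"rotation":[0,0,0],"hand":0.065},{"translation":[0,0,0.001],"rotation":[0,0,0],"hand":0.065}]'

```text
t: 14.12
tool_pos: [0.4967, -0.2001, 0.0897]
orientation: [-0.001, -0.018, 1.0, -0.0]
ft_force: [-0.2, 0.9, -1.2]
finger_gap: 0.0653
gripper_force: 0.0
```

>>> jog_arm --rows '[{"translation":[0,0,-0.01],"rotation":[0,0,0],"hand":0.065},{"translation":[0,0,-0.03],"rotation":[0,0,0],"hand":0.065},{"translation":[0,0,-0.06],"rotation":[0,0,0],"hand":0.065},{"translation":[0,0,-0.1],"rotation":[0,0,0],"hand":0.05},{"translation":[0,0,-0.14],"rotation":[0,0,0],"hand":0.02},{"translation":[0,0,-0.18],"rotation":[0,0,0],"hand":0.0},{"translation":[0,0,-0.21],"rotation":[0,0,0],"hand":0.0},{"translation":[0,0,-0.22],"rotation":[0,0,0],"hand":0.0}]'

```text
t: 14.78
tool_pos: [0.4986, -0.2009, 0.3167]
orientation: [0.005, -0.018, 1.0, -0.002]
ft_force: [1.3, 0.1, 1.1]
finger_gap: 0.0044
gripper_force: 0.0
```

```bash
python3 - <<'E'
from h import *
b=get_image("top");s=b["pixels"].astype(int);cv2.imwrite("pics/tf.png",b["pixels"][:,:,::-1])
a=get_image("scene");s2=a["pixels"].astype(int);cv2.imwrite("pics/sf.png",a["pixels"][:,:,::-1])
for im,x in((b,s),(a,s2)):
    c=proj(im,np.array([.5,-.203,.05])).astype(int);m=(x[...,0]>150)&(x[...,1]>120)&(x[...,2]<70)
    mm=np.zeros_like(m);mm[c[1]-45:c[1]+45,c[0]-45:c[0]+45]=1;ys,xs=np.where(m&mm);print(c,xs.min(),xs.max(),ys.min(),ys.max(),xs.mean(),ys.mean())
    for x in(-.1,.1): print([proj(im,np.array([.497+x,-.203+y,.052])).round(1) for y in(-.024,.024)])
hy=TR+ex*.065
p=np.r_[hy,.0505]
# lid angle path: points to push on +x (upper) face at distance L from hinge
for th in (1.9,1.6,1.3,1,.7,.4,.2,0):
    d=np.r_[-ex*np.cos(th),np.sin(th)]; n=np.r_[ex*np.sin(th),np.cos(th)]
    print(th,"edge",p+d*.125+n*.007)
print(cur()[0],cur()[2]["joints"])
E
```

```text
[312 191] 303 319 183 219 311.5 203.09230769230768
[array([320.3, 220.1]), array([306.7, 220.5])]
[array([317.8, 164.1]), array([304.4, 164.5])]
[202 235] 175 234 219 262 211.49403341288783 243.19570405727924
[array([173.3, 223.7]), array([184.1, 214.4])]
[array([221.7, 256.8]), array([232.2, 246.3])]
1.9 edge [0.6039 0.1869 0.1665]
1.6 edge [0.5682 0.1938 0.1752]
1.3 edge [0.5315 0.2009 0.1728]
1 edge [0.4972 0.2075 0.1595]
0.7 edge [0.4683 0.213  0.1364]
0.4 edge [0.4473 0.2171 0.1056]
0.2 edge [0.4388 0.2187 0.0822]
0 edge [0.435  0.2194 0.0575]
[ 0.4977 -0.2002  0.3128] [-0.0798  0.1819 -0.0716  0.0004 -1.3123 -1.4559]
```

The shaker stands at its place on the board: the scene extents agree with the projected pose. Next is the lid, pushed from behind with closed fingers.

```bash
cat >> h.py <<'E'
HP=np.r_[TR+ex*.065,.0505]
def lidp(th,D=.11,extra=0):
    return HP+np.r_[-ex*np.cos(th),np.sin(th)]*D+np.r_[ex*np.sin(th),np.cos(th)]*(.007-extra)+np.r_[ex*.011*np.sin(th),0]
E
python3 - <<'E'
from h import *
print(rel(np.r_[HP[:2]+ex*.095,.30],RZ(TY)*FLIP))
E
```

```text
(array([-0.1665,  0.3725,  0.0132]), array([-0.0246,  0.2887, 12.9136]))
```

>>> jog_arm --rows '[{"translation":[-0.006,0.012,0],"rotation":[0,0,0.4],"hand":0},{"translation":[-0.018,0.04,0],"rotation":[0,0,1.4],"hand":0},{"translation":[-0.034,0.074,0],"rotation":[0,0,2.6],"hand":0},{"translation":[-0.05,0.108,0],"rotation":[0,0,3.8],"hand":0},{"translation":[-0.066,0.142,0],"rotation":[0,0,5],"hand":0},{"translation":[-0.082,0.176,0],"rotation":[0,0,6.2],"hand":0},{"translation":[-0.098,0.21,0],"rotation":[0,0,7.4],"hand":0},{"translation":[-0.114,0.244,0],"rotation":[0,0,8.5],"hand":0}]'

```text
t: 15.55
tool_pos: [0.6016, 0.0495, 0.307]
orientation: [-0.003, 0.057, 0.998, -0.001]
ft_force: [0.2, -1.1, -0.6]
finger_gap: -0.0002
gripper_force: 0.0
```

```bash
python3 - <<'E'
from h import *
print(rel(np.r_[HP[:2]+ex*.095,.28],RZ(TY)*FLIP))
im=get_image("top");print("egg tray edge",atz(im,250/1.55,212/1.55,.0),atz(im,250/1.55,190/1.55,.1))
E
```

```text
(array([-0.0346,  0.1332,  0.0266]), array([-0.0963, -0.3266,  4.3575]))
egg tray edge [0.7244 0.3441 0.    ] [0.75   0.3221 0.1   ]
```

>>> jog_arm --rows '[{"translation":[-0.007,0.028,0.004],"rotation":[0,0,1],"hand":0},{"translation":[-0.015,0.056,0.009],"rotation":[0,0,2],"hand":0},{"translation":[-0.022,0.084,0.014],"rotation":[0,0,3],"hand":0},{"translation":[-0.028,0.108,0.019],"rotation":[0,0,3.8],"hand":0},{"translation":[-0.033,0.126,0.023],"rotation":[0,0,4.3],"hand":0},{"translation":[-0.0345,0.133,0.026],"rotation":[0,-0.3,4.3],"hand":0},{"translation":[-0.0345,0.133,0.026],"rotation":[0,-0.3,4.3],"hand":0},{"translation":[-0.0345,0.133,0.026],"rotation":[0,-0.3,4.3],"hand":0}]'

```text
t: 16.27
tool_pos: [0.6507, 0.1756, 0.2817]
orientation: [0.0, 0.094, 0.996, -0.001]
ft_force: [0.2, -0.4, -0.9]
finger_gap: -0.0001
gripper_force: 0.0
```

```bash
python3 - <<'E'
from h import *
print(cur()[0],rel(np.r_[HP[:2]+ex*.095,.155],RZ(TY)*FLIP),cur()[2]["ft_force"])
E
```

```text
[0.6507 0.1756 0.2817] (array([0.0003, 0.0026, 0.1267]), array([-0.1231,  0.066 ,  0.1378])) [ 0.1781 -0.3883 -0.9223]
```

>>> jog_arm --rows '[{"translation":[0,0.002,0.015],"rotation":[0,0,0],"hand":0},{"translation":[0,0.002,0.04],"rotation":[0,0,0],"hand":0},{"translation":[0,0.002,0.065],"rotation":[0,0,0],"hand":0},{"translation":[0,0.002,0.09],"rotation":[0,0,0],"hand":0},{"translation":[0,0.002,0.11],"rotation":[0,0,0],"hand":0},{"translation":[0,0.002,0.12],"rotation":[0,0,0],"hand":0},{"translation":[0,0.002,0.126],"rotation":[0,0,0],"hand":0},{"translation":[0,0.002,0.126],"rotation":[0,0,0],"hand":0}]'

```text
t: 16.93
tool_pos: [0.652, 0.1769, 0.1568]
orientation: [0.001, 0.094, 0.996, -0.001]
ft_force: [-0.6, -0.6, 0.3]
finger_gap: -0.0002
gripper_force: 0.0
```

```bash
python3 - <<'E'
from h import *
p,r,o=cur();print(p,o["ft_force"])
for th in (1.7,1.6,1.5,1.4,1.3,1.2,1.1,1.0,.9,.8): print(th,*rel(lidp(th),RZ(TY)*FLIP))
E
```

```text
[0.652  0.1769 0.1568] [-0.5796 -0.6184  0.2704]
1.7 [ 0.0641  0.0008 -0.002 ] [-0.0585  0.1603  0.0692]
1.6 [ 0.0749  0.0008 -0.0036] [-0.0585  0.1603  0.0692]
1.5 [ 0.0859  0.0008 -0.0041] [-0.0585  0.1603  0.0692]
1.4 [ 0.0971  0.0008 -0.0035] [-0.0585  0.1603  0.0692]
1.3 [ 0.1082  0.0008 -0.0018] [-0.0585  0.1603  0.0692]
1.2 [0.1192 0.0008 0.0009] [-0.0585  0.1603  0.0692]
1.1 [0.13   0.0009 0.0048] [-0.0585  0.1603  0.0692]
1.0 [0.1404 0.0009 0.0096] [-0.0585  0.1603  0.0692]
0.9 [0.1505 0.0009 0.0154] [-0.0585  0.1603  0.0692]
0.8 [0.1599 0.0009 0.0221] [-0.0585  0.1603  0.0692]
```

>>> jog_arm --rows '[{"translation":[0.012,0.001,0],"rotation":[0,0,0],"hand":0},{"translation":[0.024,0.001,0],"rotation":[0,0,0],"hand":0},{"translation":[0.035,0.001,-0.001],"rotation":[0,0,0],"hand":0},{"translation":[0.046,0.001,-0.002],"rotation":[0,0,0],"hand":0},{"translation":[0.057,0.001,-0.003],"rotation":[0,0,0],"hand":0},{"translation":[0.068,0.001,-0.004],"rotation":[0,0,0],"hand":0},{"translation":[0.078,0.001,-0.004],"rotation":[0,0,0],"hand":0},{"translation":[0.086,0.001,-0.004],"rotation":[0,0,0],"hand":0}]'

```text
t: 17.6
tool_pos: [0.5676, 0.1954, 0.1621]
orientation: [0.003, 0.094, 0.996, 0.0]
ft_force: [1.0, -0.1, 0.5]
finger_gap: 0.0002
gripper_force: 0.8
```

```bash
python3 - <<'E'
from h import *
p,r,o=cur();print(p,o["ft_force"])
for th in (1.5,1.4,1.3,1.2,1.1,1.0,.9,.8,.7,.6,.5): print(th,*rel(lidp(th),RZ(TY)*FLIP))
E
```

```text
[0.5676 0.1954 0.1621] [ 1.0062 -0.1004  0.5443]
1.5 [-0.0004 -0.0015  0.0014] [0.0844 0.3214 0.1258]
1.4 [ 0.0108 -0.0015  0.002 ] [0.0844 0.3214 0.1258]
1.3 [ 0.0219 -0.0014  0.0036] [0.0844 0.3214 0.1258]
1.2 [ 0.0329 -0.0014  0.0064] [0.0844 0.3214 0.1258]
1.1 [ 0.0437 -0.0014  0.0101] [0.0844 0.3214 0.1258]
1.0 [ 0.0542 -0.0014  0.015 ] [0.0844 0.3214 0.1258]
0.9 [ 0.0642 -0.0014  0.0207] [0.0844 0.3214 0.1258]
0.8 [ 0.0737 -0.0014  0.0274] [0.0844 0.3214 0.1258]
0.7 [ 0.0825 -0.0014  0.0349] [0.0844 0.3214 0.1258]
0.6 [ 0.0907 -0.0013  0.0432] [0.0844 0.3214 0.1258]
0.5 [ 0.098  -0.0013  0.0522] [0.0844 0.3214 0.1258]
```

>>> jog_arm --rows '[{"translation":[0.0108,0,0.001],"rotation":[0,0,0],"hand":0},{"translation":[0.0219,0,0.003],"rotation":[0,0,0],"hand":0},{"translation":[0.033,0,0.006],"rotation":[0,0,0],"hand":0},{"translation":[0.0437,0,0.01],"rotation":[0,0,0],"hand":0},{"translation":[0.0542,0,0.015],"rotation":[0,0,0],"hand":0},{"translation":[0.0642,0,0.021],"rotation":[0,0,0],"hand":0},{"translation":[0.0737,0,0.028],"rotation":[0,0,0],"hand":0},{"translation":[0.0825,0,0.036],"rotation":[0,0,0],"hand":0}]'

```text
t: 18.27
tool_pos: [0.4864, 0.2106, 0.1247]
orientation: [0.002, 0.094, 0.996, 0.0]
ft_force: [1.2, 0.2, 0.9]
finger_gap: 0.0002
gripper_force: 0.5
```

```bash
python3 - <<'E'
from h import *
p,r,o=cur();print(p,o["ft_force"])
for th in (.7,.6,.5,.4,.3,.2,.1,0.05,0): print(th,*rel(lidp(th),RZ(TY)*FLIP))
E
```

```text
[0.4864 0.2106 0.1247] [1.153  0.2373 0.9376]
0.7 [-0.0003 -0.001  -0.002 ] [0.0244 0.2456 0.1302]
0.6 [ 0.0078 -0.001   0.0063] [0.0244 0.2456 0.1302]
0.5 [ 0.0151 -0.001   0.0153] [0.0244 0.2456 0.1302]
0.4 [ 0.0216 -0.001   0.0248] [0.0244 0.2456 0.1302]
0.3 [ 0.0271 -0.001   0.0349] [0.0244 0.2456 0.1302]
0.2 [ 0.0316 -0.001   0.0454] [0.0244 0.2456 0.1302]
0.1 [ 0.035  -0.001   0.0561] [0.0244 0.2456 0.1302]
0.05 [ 0.0364 -0.001   0.0616] [0.0244 0.2456 0.1302]
0 [ 0.0374 -0.001   0.0671] [0.0244 0.2456 0.1302]
```

>>> jog_arm --rows '[{"translation":[0.0078,0,0.0065],"rotation":[0,0,0],"hand":0},{"translation":[0.015,0,0.0155],"rotation":[0,0,0],"hand":0},{"translation":[0.0215,0,0.025],"rotation":[0,0,0],"hand":0},{"translation":[0.027,0,0.035],"rotation":[0,0,0],"hand":0},{"translation":[0.0316,0,0.0455],"rotation":[0,0,0],"hand":0},{"translation":[0.035,0,0.056],"rotation":[0,0,0],"hand":0},{"translation":[0.0364,0,0.0616],"rotation":[0,0,0],"hand":0},{"translation":[0.0374,0,0.066],"rotation":[0,0,0],"hand":0}]'

```text
t: 18.93
tool_pos: [0.4498, 0.217, 0.0578]
orientation: [0.001, 0.094, 0.996, -0.001]
ft_force: [0.5, 0.7, 0.7]
finger_gap: -0.0004
gripper_force: 0.3
```

>>> jog_arm --rows '[{"translation":[0,0,0.0005],"rotation":[0,0,0],"hand":0},{"translation":[0,0,0.001],"rotation":[0,0,0],"hand":0},{"translation":[0,0,0.0015],"rotation":[0,0,0],"hand":0},{"translation":[0,0,0.002],"rotation":[0,0,0],"hand":0},{"translation":[0,0,0.002],"rotation":[0,0,0],"hand":0},{"translation":[0,0,0.002],"rotation":[0,0,0],"hand":0},{"translation":[0,0,0.002],"rotation":[0,0,0],"hand":0},{"translation":[0,0,0.002],"rotation":[0,0,0],"hand":0}]'

```text
t: 19.6
tool_pos: [0.4505, 0.2174, 0.0575]
orientation: [0.002, 0.094, 0.996, -0.0]
ft_force: [-3.7, -0.8, 6.7]
finger_gap: 0.0001
gripper_force: 3.3
```

>>> jog_arm --rows '[{"translation":[0,0,0.001],"rotation":[0,0,0],"hand":0},{"translation":[0,0,0.002],"rotation":[0,0,0],"hand":0},{"translation":[0,0,0.002],"rotation":[0,0,0],"hand":0},{"translation":[0,0,0],"rotation":[0,0,0],"hand":0},{"translation":[0,0,-0.01],"rotation":[0,0,0],"hand":0},{"translation":[0,0,-0.03],"rotation":[0,0,0],"hand":0},{"translation":[0,0,-0.06],"rotation":[0,0,0],"hand":0},{"translation":[0,0,-0.1],"rotation":[0,0,0],"hand":0}]'

```text
t: 20.27
tool_pos: [0.4488, 0.2162, 0.1556]
orientation: [-0.0, 0.094, 0.996, -0.002]
ft_force: [0.9, 0.9, -0.2]
finger_gap: 0.0
gripper_force: 0.0
```

>>> jog_arm --rows '[{"translation":[0.0,0,-0.03],"rotation":[0,0,0],"hand":0},{"translation":[0.0,0,-0.06],"rotation":[0,0,0],"hand":0},{"translation":[0.0,0,-0.09],"rotation":[0,0,0],"hand":0},{"translation":[0.0,0,-0.11],"rotation":[0,0,0],"hand":0},{"translation":[0,0,-0.12],"rotation":[0,0,0],"hand":0},{"translation":[0,0,-0.12],"rotation":[0,0,0],"hand":0},{"translation":[0,0,-0.12],"rotation":[0,0,0],"hand":0},{"translation":[0,0,-0.12],"rotation":[0,0,0],"hand":0}]'

```text
t: 20.93
tool_pos: [0.449, 0.217, 0.2746]
orientation: [0.0, 0.094, 0.996, -0.001]
ft_force: [0.1, 0.6, -0.4]
finger_gap: -0.0001
gripper_force: 0.0
```

```bash
python3 - <<'E'
from h import *
a=get_image("scene");s=a["pixels"].astype(int)
white=(s.min(2)>140)
# lid free-edge frame strip predicted for shut / 0.06 / 0.1 rad: fraction of bright pixels along the outer front edge line
for th in(0,.04,.08,.12,.2):
    n=0;k=0
    for y in np.linspace(-.135,.135,60):
        if abs(y)<.04: continue
        P=HP+np.r_[-ex*np.cos(th)+0,np.sin(th)]*.127+np.r_[ey*y,0]+np.r_[ex*np.sin(th),np.cos(th)]*.007
        q=proj(a,P).round().astype(int);n+=white[q[1],q[0]];k+=1
    print(th,n/k)
print(cur()[0],cur()[2]["ft_force"])
E
```

```text
0 0.9761904761904762
0.04 0.4523809523809524
0.08 0.0
0.12 0.0
0.2 0.0
[0.449  0.217  0.2745] [-0.7665 -0.1754  0.1994]
```

The lid's front edge matches the shut position, so I'm handing in.

```bash
python3 -c "
from cell import *
print(hand_in())"
```

```text
the job is handed in; nothing more can be done
None
```

I shook two caps into each of the tray's three bays, stood the empty shaker back on the green board and let it go, shut the lid, and handed the job in at about 21 s of the 72 s allowed; hand-in gave no verdict.

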